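Take the weight off a glued knife handle and gauge its thickness

TASK

The glue has set on the knife lying under the bench gauge: take the steel hold-down weight off its handle and set it down, upright and not dropped, flat in the wooden tray. Then press the gauge's red cap down until its sprung foot bears on the bare handle and gives a few millimetres, gently and without bottoming it hard, keep it there for about a second, and let the gauge spring right back up. Do not shift the knife, do not press the gauge on the weight, and leave the hammer, the rivet box and the handle scales alone.

Things in the scene. Friction and masses are not known exactly. Their poses are not given: they have to be found in the camera images.
- gauge: Bench height gauge, fixed. Origin on the table straight below the foot. Dark steel base plate 20 mm high, x -80 to +80, y -117 to +73 mm. Round column (r 15, 235 mm high) at x 55, y -88 mm; a green beam 26 mm wide runs from it to the head, right over the origin. The open side is -x, which faces sideways to the robot's right.
- gauge_head (a point): Centre of the underside of the gauge's green head, 175 mm above the table: the head is a 44 x 44 mm block 30 mm high, with a dial (r 18 mm) on its -x face reaching 35 mm out from the axis. It overhangs the weight, so a hand must reach in below it at a slant.
- gauge_spindle: Moving spindle: red round press cap, r 18, 12 mm thick, with rod and foot below. Origin at the centre of the cap's top, 285 mm above the table when up. The foot (steel disc, r 7 mm) is screwed out differently each run: its underside hangs 179 to 191 mm below the cap's top, so contact must be felt. Once it touches, the foot's own spring adds 1.2 N per mm for 8 mm, then bottoms.
- gauge_plunger (a joint): How far the spindle is pressed down, m: 0 fully up, at most 0.075. Its return spring takes about 3 to 6 N on the cap and lifts it by itself. The foot meets the bare handle at 0.054 to 0.066.
- knife: Short knife lying on its side on the gauge's base plate, under the foot, loose. Dark wooden handle 120 x 26 mm (along x, y), 20 mm thick, brass bolster, steel blade to x +135 mm. Origin on the underside of the handle at its middle, x to the blade.
- handle_top (a point): Middle of the handle's flat upper face, 20 mm above the knife's origin.
- weight: Hold-down weight standing on the handle below the gauge's foot: steel block 40 (x) x 32 (y) mm with a yellow band, 28 mm high, with a black knob (r 9 mm) on top to 38 mm, 0.2 to 0.4 kg. Origin at the centre of its underside. Its long side lies roughly along the handle and it overhangs the handle by 3 mm at each side.
- tray: Shallow light-wood tray with blue lining, fixed, outer 160 (x) x 140 (y) x 20 mm high, walls and floor 6 mm. Origin under its centre. It may stand left or right of the gauge.
- rivet_box: Bystander: clear open box of rivets, 120 x 100 x 35 mm, origin under its centre. It stands on the side where the tray is not.
- hammer: Bystander: hammer lying on the bench beyond, 240 mm long.
- scales: Bystander: pair of wooden handle scales, 115 x 27 x 27 mm, lying on the bench beyond.
Mind the look-alikes: they are no part of the job. What is shaped like the tray but green or orange is not meant.

How it is judged:
By the outcome, as a careful person would: the job done as asked, in the order asked, and still so for the second after the job is handed in, with the robot touching nothing.
It also fails if it takes over 72 s, if anything falls off the work surface, if the arm or the gripper's body presses on something with over 40 N, if the wrist force passes 120 N, or if a joint passes its speed limit or range.

ROBOT

A 6-joint arm with a two-finger parallel gripper is mounted at the origin on the work surface. World frame = base frame: x ahead of the robot, y to its left, z up, the work surface at z = 0. Lengths are in m, angles in rad, forces in N, time in s.
With the tool pointing down it reaches from about 0.35 to 0.95 m from the base axis. Payload 17.4 kg.
Tool frame: the origin (TCP) lies at the very end of the fingers, on their centre line; the grasp point (between the pads) lies 19 mm behind it (ctrl.grip_point_offset is the z of the grasp point in the tool frame, in m); z points along the fingers, y is the direction in which the jaws open and shut (so a half turn about z gives the same grasp; the last joint's range is limited). The gripper opens to 93 mm and grips with 3 to 60 N. Pads are 15 mm wide; open, the fingers measure 128 mm over their backs; the gripper's body (75 mm by 188 mm) begins 65 mm behind the grasp point.
Start: joints at [1.238, 0.116, 1.442, -0, 1.584, -0.038], TCP at [0.196, 0.646, 0.186] pointing down, gripper open.
Joint ranges: [-2.83, 2.83], [-0.83, 2.19], [0.07, 2.5], [-1.14, 4.28], [0.01, 3], [-2.97, 2.97]. Speed limits (rad/s): [1.89, 1.89, 2.22, 3.14, 3.14, 3.14].

INTERFACE

Orientations are given as [roll, pitch, yaw] about the fixed x, y, z axes, in that order (R = Rz(yaw) Ry(pitch) Rx(roll)).
In Python, from station import ctrl gives the robot as it stands. The module is installed in compiled form; this text tells all that it offers.
- The arm moves only by the tool move_arm, never from a script. Its argument "motion" is a list of rows, each a list of 2 entries, a list of its own where there are three numbers: the shift along the world's x, y, z in mm, then the turn about the world's z in rad. In form: [[[x, y, z], twist], ...]. A call has 1 to 10 rows; each row is the pose to reach, as a shift and turn from the pose commanded when the call began; what a row does not reach only later rows make up. A row lasts 1/8 s, in which the tool goes at most 62.5 mm and 10.7 degrees, less where a joint would pass 70% of its speed; a pose out of reach is approached as far as the arm can. A call with a gripper value outside its range is refused whole. "grip" is the opening, from -1 (shut) to 1 (fully open), set as the call begins (left out, the last holds). The fingers move at their own pace and stop on an object; "newtons" is the grip in N (left out, the last holds). Time passes only in rows, so rows that repeat a pose let the fingers close. It gives the time, the measured TCP pose, the force and the opening at its end, in the units of the state.
- ctrl.read_state(): the state, without advancing time (a new reading comes with each control period).
- ctrl.grab_frame(name): name is "scene" or "top" or "wrist"; returns (picture, depth): 400x640x3 uint8, red, green, blue; 400x640 float32, m along the optical axis (not along the pixel's ray), 0 where there is no reading.
- ctrl.camera_params(name): a dict with "vfov" (degrees; the focal length in pixels is half the picture's height over the tangent of half this angle, whatever the lens; pixels are square), "cx", "cy" (the principal point, pixels), "world_to_cam" (4x4, takes a point from world to camera coordinates); the wrist camera has in their place "hand_eye" (4x4, takes a point from camera to tool coordinates, whose origin is the TCP and whose axes are the flange's). Camera axes: x right, y up, looking along -z (the intrinsics and any distortion apply to the point x, -y, -z); pixel columns grow to the right and rows downward; lengths in m; the calibration is good to about 2 mm. The wrist camera is an equidistant fisheye: a pixel r from the principal point sees the ray r / f radians off the axis. A picture is of the moment at which its call begins: read the wrist's pose just before it. camera_params takes no time and is no camera call.
- ctrl.job_done(): hands the job in, once; it reports no verdict.
The state is a dict: "time_s": time; "joints": joint angles; "qd": joint speeds; "joint_torque": joint torques, N m; "tool_pos": TCP position; "tool_rot": TCP orientation; "wrist_force": force on the tool from outside, world axes, zero at the start; "moment": the same for the moment, N m; "width": opening from 0.0 (shut) to 1.0 (fully open).
Only numpy, scipy, OpenCV 4.12 (cv2) and the standard library are available. Lean on these libraries where they do the work, as an engineer would, in place of code of your own. Each camera call takes 0.05 s, during which the arm holds its last target.

## Working session

There is one attempt and no reset: what is moved stays moved. The work goes in short steps, Python scripts to look and compute and a tool call to move; the robot and the scene stay as the last step left them, time stands still between calls to the robot, and variables do not carry over. Pictures are saved under pics/ and viewed, and the job is handed in when it is done.

Besides the shell and the picture viewer there is one more tool, called after ">>>" as name([rows], argument=value, ...), one row to a line, values as JSON. move_arm: Moves the arm, as the interface text tells. Its arguments: {"type":"object","properties":{"motion":{"type":"array","items":{"type":"array"}},"grip":{"type":"number"},"newtons":{"type":"number"}},"required":["motion"]}

```bash
mkdir -p pics; ls
python3 - <<'E'
from station import ctrl
import cv2,numpy as np
print(ctrl.read_state())
for n in ("scene","top","wrist"):
    p=ctrl.camera_params(n);print(n,{k:(np.round(v,4).tolist() if hasattr(v,'shape') else v) for k,v in p.items()})
    im,d=ctrl.grab_frame(n);cv2.imwrite(f"pics/{n}0.png",im[:,:,::-1]);np.save(f"pics/{n}0d.npy",d);print((d>0).mean())
print(ctrl.grip_point_offset)
E
```

```text
pics
{'time_s': 0.0, 'joints': array([ 1.23818528e+00,  1.16485747e-01,  1.44222564e+00, -1.17572120e-05,
        1.58403473e+00, -3.78199753e-02]), 'qd': array([-1.13041295e-03,  1.88720610e-04,  2.43380927e-03,  4.35175504e-04,
       -1.49270456e-03,  1.41988390e-05]), 'joint_torque': array([ 2.93045981e-03, -7.21275258e+01, -6.22607517e+01,  7.81840598e-02,
        2.36950518e-02, -7.71795385e-05]), 'tool_pos': array([0.19606167, 0.64564896, 0.18522998]), 'tool_rot': array([-3.14043957e+00, -3.18657514e-05,  2.84680141e+00]), 'wrist_force': array([ 0.1334622 ,  0.02228285, -0.62952058]), 'moment': array([-0.02186814, -0.01569325,  0.01585789]), 'width': 1.0008048556064726}
scene {'vfov': 52.603196116180634, 'cx': 321.703646484572, 'cy': 192.80091518785954, 'world_to_cam': [[-0.8745, 0.485, 0.0003, 0.4774], [-0.3606, -0.6506, 0.6684, 0.0004], [0.3243, 0.5844, 0.7438, -1.3547], [0.0, 0.0, 0.0, 1.0]]}
0.995828125
top {'vfov': 50.53893185366173, 'cx': 331.62958156686835, 'cy': 198.80929258498824, 'world_to_cam': [[0.0274, -0.9993, 0.0246, -0.1451], [0.9972, 0.029, 0.0689, -0.4863], [-0.0696, 0.0226, 0.9973, -1.4245], [0.0, 0.0, 0.0, 1.0]]}
0.9959375
wrist {'vfov': 65.70646984690485, 'cx': 314.0907009196716, 'cy': 201.3296245274525, 'hand_eye': [[0.0002, 0.9549, 0.2969, 0.0819], [1.0, 0.0001, -0.0011, -0.001], [-0.0011, 0.2969, -0.9549, -0.1979], [0.0, 0.0, 0.0, 1.0]]}
0.996015625
-0.0188
```

View pics/scene0.png

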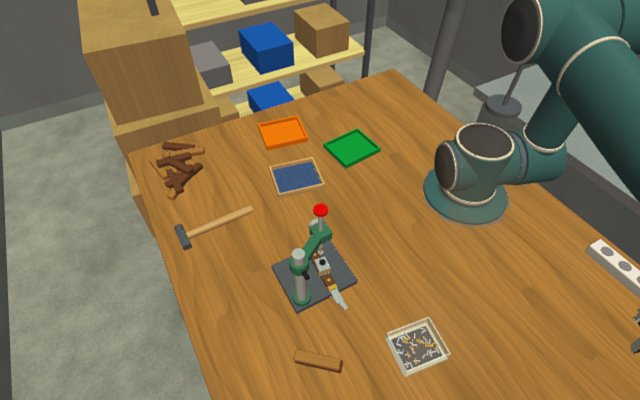

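View pics/top0.png

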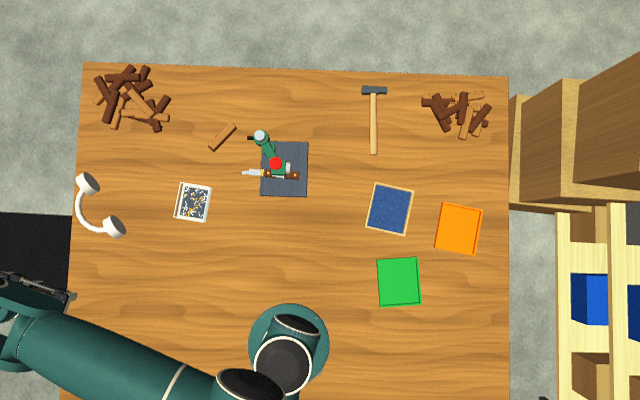

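View pics/wrist0.png

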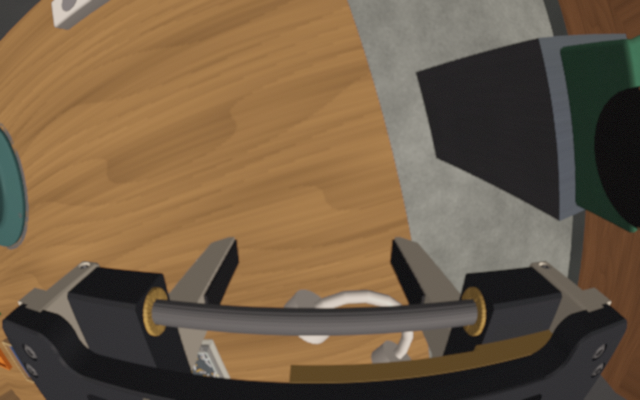

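The top view shows the tray at about (390,208), with the gauge at (283,168) and its red cap at (275,163). The weight sits under the cap at about (287,172), and the rivet box is at (193,202). The orange and green trays are decoys. Next I'll measure positions.

```bash
cat > h.py <<'E'
import numpy as np,cv2
from station import ctrl
def P(n):
    p=ctrl.camera_params(n); f=200/np.tan(np.radians(p['vfov'])/2); return p,f
def cloud(n,d):
    p,f=P(n); v,u=np.mgrid[0:400,0:640]
    c=np.stack([(u-p['cx'])/f*d,-(v-p['cy'])/f*d,-d],-1)
    M=np.linalg.inv(np.array(p['world_to_cam'])); return c@M[:3,:3].T+M[:3,3]
def hit(n,u,v,z):
    p,f=P(n);M=np.linalg.inv(np.array(p['world_to_cam']))
    r=M[:3,:3]@np.array([(u-p['cx'])/f,-(v-p['cy'])/f,-1.]);o=M[:3,3]
    return o+r*(z-o[2])/r[2]
def proj(n,X):
    p,f=P(n);c=np.array(p['world_to_cam'])@np.r_[X,1]
    return p['cx']+f*c[0]/-c[2],p['cy']+f*c[1]/c[2]
def big(m):
    n,l,s,c=cv2.connectedComponentsWithStats(m.astype(np.uint8)); k=1+np.argmax(s[1:,4]); return l==k
E
python3 - <<'E'
from h import *
np.set_printoptions(precision=4,suppress=True)
for n in("top","scene"):
    im=cv2.imread(f"pics/{n}0.png");hsv=cv2.cvtColor(im,cv2.COLOR_BGR2HSV);d=np.load(f"pics/{n}0d.npy");W=cloud(n,d)
    H,S,V=[hsv[...,i].astype(int) for i in range(3)]
    red=big(((H<5)|(H>175))&(S>180)&(V>120)); top=red&(abs(W[...,2]-.285)<.008)
    print(n,'cap',np.median(W[top],0),top.sum(),np.argwhere(red).mean(0))
    v,u=np.argwhere(top).mean(0);print('  cap ray',hit(n,u,v,.285))
    bl=(H>100)&(H<125)&(S>70)&(V>40)&(W[...,2]<.05)&(W[...,2]>-.02)&(W[...,0]>0)&(W[...,1]>-.8); bl=big(bl)
    r=cv2.minAreaRect(W[bl][:,:2].astype(np.float32));print('  tray lining',r,np.median(W[bl],0))
    pl=(abs(W[...,2]-.02)<.006)&(S<90)&(V<110)&(W[...,0]>.3)&(np.abs(W[...,1]+.0)<.25);pl=big(pl)
    r=cv2.minAreaRect(W[pl][:,:2].astype(np.float32));print('  plate',r,cv2.boxPoints(r))
    im2=cv2.resize(im[120:220,220:340] if n=="top" else im[190:320,260:370],None,fx=6 if n=="top" else 4.5,fy=6 if n=="top" else 4.5,interpolation=cv2.INTER_CUBIC)
    cv2.imwrite(f"pics/{n}0z.png",im2)
E
```

```text
top cap [0.5674 0.0351 0.2838] 124 [162.7891 275.0156]
  cap ray [0.5677 0.0353 0.285 ]
  tray lining ((0.4628579318523407, -0.3296934962272644), (0.12409861385822296, 0.14470885694026947), 78.5561294555664) [ 0.462  -0.3295  0.0058]
  plate ((0.63609778881073, -0.0014848336577415466), (0.07768861204385757, 0.07199480384588242), 28.21303367614746) [[ 0.5849  0.0119]
 [ 0.6189 -0.0516]
 [ 0.6873 -0.0148]
 [ 0.6533  0.0486]]
scene cap [0.5708 0.0381 0.2859] 139 [209.7447 320.305 ]
  cap ray [0.5703 0.0372 0.285 ]
  tray lining ((0.4613665044307709, -0.33550548553466797), (0.11263477802276611, 0.14210237562656403), 78.70750427246094) [ 0.4636 -0.3333  0.0079]
  plate ((0.6336373686790466, 0.034779053181409836), (0.15969662368297577, 0.10624536126852036), 89.91868591308594) [[ 0.5804 -0.045 ]
 [ 0.6866 -0.0451]
 [ 0.6869  0.1146]
 [ 0.5806  0.1147]]
```

View pics/top0z.png

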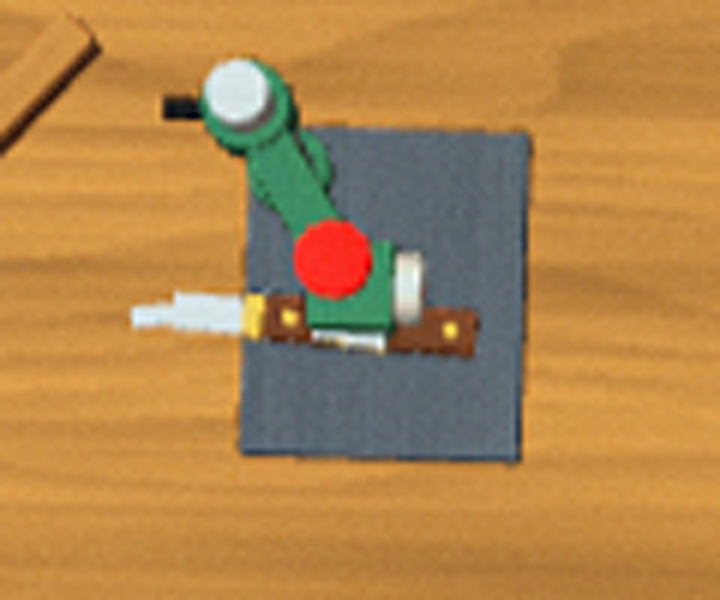

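View pics/scene0z.png

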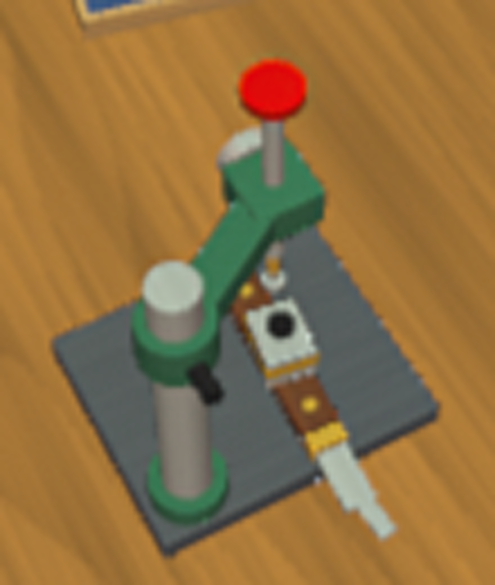

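The scene zoom shows the black knob at about (322,262), on the steel block between the handle pins. The handle runs roughly along world y with its blade towards +y. I'll locate these precisely.

Run:
```python
from h import *
np.set_printoptions(precision=4,suppress=True)
print('knob',hit('scene',322.4,262.2,.078))
a,b=hit('top',220+290/6,120+317/6,.04),hit('top',220+450/6,120+330/6,.04);print('pins top',a,b,(a+b)/2)
a,b=hit('scene',260+310/4.5,190+404/4.5,.04),hit('scene',260+248/4.5,190+289/4.5,.04);print('pins scene',a,b,(a+b)/2, 'yaw',np.degrees(np.arctan2(*(a-b)[[1,0]])))
for n in("top","scene"):
    im=cv2.imread(f"pics/{n}0.png");hsv=cv2.cvtColor(im,cv2.COLOR_BGR2HSV);d=np.load(f"pics/{n}0d.npy");W=cloud(n,d)
    near=(np.hypot(W[...,0]-.566,W[...,1]-.035)<.05)
    m=near&(abs(W[...,2]-.068)<.004);print(n,'wtop',m.sum(), cv2.minAreaRect(W[m][:,:2].astype(np.float32)) if m.sum()>5 else None)
    m=near&(abs(W[...,2]-.078)<.004);print('  knob',m.sum(),W[m].mean(0) if m.sum() else 0)
    m=near&(W[...,2]>.085)&(W[...,2]<.13);print('  foot',m.sum(),[(np.argwhere(m)[i],W[m][i]) for i in range(0,m.sum(),4)])
    m=(abs(W[...,2]-.02)<.005)&(abs(W[...,0]-.57)<.2)&(abs(W[...,1]-.035)<.16)&(hsv[...,1]<110)&(hsv[...,2]<120)
    r=cv2.minAreaRect(W[m][:,:2].astype(np.float32));print('  plate',m.sum(),r)
# table plate corners from top picture zoom (z=.02)
for c in((250,125),(532,130),(520,458),(240,452)):print('plate corner',hit('top',220+c[0]/6,120+c[1]/6,.02))
for c in((55,345),(165,555),(438,408),(318,222)):print('plate corner s',hit('scene',260+c[0]/4.5,190+c[1]/4.5,.02))
```

```text
knob [0.5712 0.0495 0.078 ]
pins top [0.5699 0.084  0.04  ] [ 0.5653 -0.0056  0.04  ] [0.5676 0.0392 0.04  ]
pins scene [0.571  0.0853 0.04  ] [ 0.5648 -0.0044  0.04  ] [0.5679 0.0405 0.04  ] yaw 86.00661831230684
top wtop 15 ((0.5571089386940002, 0.04852994531393051), (0.006816824898123741, 0.03266337513923645), 0.8134447336196899)
  knob 0 0
  foot 0 []
  plate 1493 ((0.5895372033119202, 0.034600768238306046), (0.15763039886951447, 0.187602698802948), 89.7687759399414)
scene wtop 125 ((0.5714817047119141, 0.04593726992607117), (0.04137943312525749, 0.03299126401543617), 80.48735809326172)
  knob 31 [0.572  0.0466 0.0784]
  foot 29 [(array([247, 321]), array([0.5678, 0.0357, 0.1295])), (array([249, 319]), array([0.5725, 0.0335, 0.1207])), (array([250, 319]), array([0.5698, 0.0283, 0.1074])), (array([251, 318]), array([0.5734, 0.0295, 0.1068])), (array([252, 318]), array([0.5756, 0.0334, 0.1088])), (array([252, 322]), array([0.5652, 0.0365, 0.1054])), (array([253, 321]), array([0.5692, 0.0382, 0.1058])), (array([254, 321]), array([0.5699, 0.0395, 0.1033]))]
  plate 1893 ((0.5915662050247192, 0.03500588983297348), (0.15972229838371277, 0.1906082034111023), 89.805419921875)
plate corner [0.6819 0.1134 0.02  ]
plate corner [ 0.6842 -0.0472  0.02  ]
plate corner [ 0.4961 -0.0463  0.02  ]
plate corner [0.4949 0.1118 0.02  ]
plate corner s [ 0.6841 -0.0381  0.02  ]
plate corner s [0.6865 0.12   0.02  ]
plate corner s [0.4982 0.1157 0.02  ]
plate corner s [ 0.4934 -0.0397  0.02  ]
```

Gauge axis is at about (0.569, 0.036). The weight is at about (0.571, 0.047) with its long side near world y. The tray centre is at about (0.463, -0.332).

Moves only command shift and yaw, but a vertical hand can't fit under the head. The wrist would have to tilt, so I'll test how the arm handles out-of-reach poses in free space. First I'll rise and turn the hand.

>>> move_arm([
  [[0, 0, 20], 0.17],
  [[0, 0, 50], 0.34],
  [[0, 0, 80], 0.51],
  [[0, 0, 110], 0.68],
  [[0, 0, 140], 0.85],
  [[0, 0, 170], 1.02],
  [[0, 0, 200], 1.19],
  [[0, 0, 200], 1.36],
  [[0, 0, 200], 1.54],
  [[0, 0, 200], 1.54],
])

```text
time_s: 1.4
tool_pos: [0.1961, 0.6459, 0.3857]
tool_rot: [-3.142, -0.0, -1.897]
wrist_force: [0.9, -0.1, 0.6]
width: 0.996
```

>>> move_arm([
  [[16, 53, 0], 0],
  [[32, 106, 0], 0],
  [[48, 159, 0], 0],
  [[64, 212, 0], 0],
  [[80, 265, 0], 0],
  [[96, 318, 0], 0],
  [[112, 370, 0], 0],
  [[128, 423, 0], 0],
  [[144, 476, 0], 0],
  [[160, 530, 0], 0],
])

```text
time_s: 2.65
tool_pos: [0.282, 0.9304, 0.3056]
tool_rot: [3.14, 0.048, -1.897]
wrist_force: [0.3, -0.3, -0.3]
width: 1.004
```

```bash
python3 -c "
from station import ctrl
print(ctrl.read_state())"
```

```text
{'time_s': 2.65, 'joints': array([ 1.24989810e+00,  9.69653034e-01,  7.24053457e-02,  1.29868054e-03,
        2.05137427e+00, -1.56499504e+00]), 'qd': array([ 0.00402163,  0.1157547 ,  0.00123715,  0.0005515 , -0.11486859,
        0.0004327 ]), 'joint_torque': array([-2.97195080e-02, -1.28836584e+02, -5.98163044e+01, -7.73632812e-03,
        1.23867248e-01,  1.78654556e-02]), 'tool_pos': array([0.28199011, 0.93044806, 0.30555371]), 'tool_rot': array([ 3.14019043,  0.04815301, -1.89690151]), 'wrist_force': array([ 0.31895098, -0.27367837, -0.32791537]), 'moment': array([ 0.08024802,  0.06818929, -0.01349643]), 'width': 1.0042716620855567}
```

>>> move_arm([
  [[-16, -53, 0], 0],
  [[-32, -106, 0], 0],
  [[-40, -130, 0], 0],
])

```text
time_s: 3.02
tool_pos: [0.2561, 0.8449, 0.3092]
tool_rot: [3.14, 0.048, -1.897]
wrist_force: [-0.7, 1.5, 0.8]
width: 1.001
```

```bash
python3 -c "
from station import ctrl
s=ctrl.read_state();print(s['joints'],s['tool_rot'])"
```

```text
[ 1.24712250e+00  5.82845044e-01  6.60412584e-01  1.32660835e-03
  1.85082462e+00 -1.56811587e+00] [ 3.14020771  0.04750709 -1.89678656]
```

The tilt persists as the commanded pose, so over-reaching outward ratchets the slant. I'll push further.

>>> move_arm([
  [[600, 1900, 400], 0],
  [[600, 1900, 400], 0],
  [[600, 1900, 400], 0],
  [[600, 1900, 400], 0],
  [[600, 1900, 400], 0],
  [[600, 1900, 400], 0],
])

```text
time_s: 3.78
tool_pos: [0.2939, 0.9588, 0.2778]
tool_rot: [3.139, 0.096, -1.897]
wrist_force: [-0.5, 0.8, -0.1]
width: 1.004
```

```bash
python3 -c "
from station import ctrl
s=ctrl.read_state();print(s['joints'],s['tool_rot'])"
```

```text
[ 1.24704559  0.99963147  0.07238976  0.00269315  1.97374423 -1.56768826] [ 3.13891797  0.0958206  -1.8966085 ]
```

>>> move_arm([
  [[100, 320, 300], 0],
])

```text
time_s: 3.9
tool_pos: [0.2954, 0.9625, 0.2936]
tool_rot: [3.138, 0.13, -1.897]
wrist_force: [-0.2, 0.4, -0.3]
width: 0.999
```

>>> move_arm([
  [[100, 320, 300], 0],
])

```text
time_s: 4.03
tool_pos: [0.2965, 0.9656, 0.3163]
tool_rot: [3.137, 0.172, -1.897]
wrist_force: [-0.5, -0.3, 0.7]
width: 0.997
```

>>> move_arm([
  [[100, 320, 0], 0],
  [[100, 320, 0], 0],
])

```text
time_s: 4.28
tool_pos: [0.3077, 1.0002, 0.2752]
tool_rot: [3.135, 0.215, -1.897]
wrist_force: [0.7, 1.3, -0.3]
width: 0.998
```

Each one-row call adds about 0.04 rad, so I'll continue.

>>> move_arm([
  [[100, 320, 300], 0],
])

```text
time_s: 4.4
tool_pos: [0.3092, 1.0043, 0.2886]
tool_rot: [3.134, 0.245, -1.897]
wrist_force: [1.5, 0.3, -0.7]
width: 0.999
```

>>> move_arm([
  [[100, 320, 300], 0],
])

```text
time_s: 4.53
tool_pos: [0.3105, 1.0077, 0.3147]
tool_rot: [3.133, 0.29, -1.898]
wrist_force: [0.3, -1.5, 0.2]
width: 0.998
```

>>> move_arm([
  [[100, 320, 300], 0],
])

```text
time_s: 4.65
tool_pos: [0.3119, 1.0119, 0.3345]
tool_rot: [3.132, 0.33, -1.898]
wrist_force: [-0.4, 0.6, -0.4]
width: 0.999
```

>>> move_arm([
  [[100, 320, 300], 0],
])

```text
time_s: 4.78
tool_pos: [0.3135, 1.0166, 0.3519]
tool_rot: [3.131, 0.369, -1.898]
wrist_force: [0.4, 0.3, 0.4]
width: 0.999
```

>>> move_arm([
  [[100, 320, 300], 0],
])

```text
time_s: 4.9
tool_pos: [0.3152, 1.0215, 0.3686]
tool_rot: [3.13, 0.407, -1.899]
wrist_force: [-0.1, 0.9, 0.0]
width: 1.0
```

>>> move_arm([
  [[100, 320, 300], 0],
])

```text
time_s: 5.03
tool_pos: [0.3169, 1.0266, 0.3851]
tool_rot: [3.128, 0.446, -1.899]
wrist_force: [-0.2, 0.6, 0.3]
width: 1.0
```

>>> move_arm([
  [[100, 320, 300], 0],
])

```text
time_s: 5.15
tool_pos: [0.3187, 1.0318, 0.4014]
tool_rot: [3.127, 0.485, -1.9]
wrist_force: [-0.1, -0.7, -0.6]
width: 1.004
```

>>> move_arm([
  [[100, 320, 300], 0],
])

```text
time_s: 5.28
tool_pos: [0.3205, 1.0372, 0.4173]
tool_rot: [3.126, 0.525, -1.901]
wrist_force: [0.7, 0.6, 0.3]
width: 0.995
```

>>> move_arm([
  [[100, 320, 300], 0],
])

```text
time_s: 5.4
tool_pos: [0.3223, 1.0427, 0.4329]
tool_rot: [3.124, 0.564, -1.901]
wrist_force: [-0.0, -0.4, -0.3]
width: 0.999
```

>>> move_arm([
  [[100, 320, 300], 0],
])

```text
time_s: 5.52
tool_pos: [0.3242, 1.0483, 0.4481]
tool_rot: [3.123, 0.603, -1.902]
wrist_force: [-0.0, 0.3, 0.5]
width: 0.998
```

>>> move_arm([
  [[100, 320, 300], 0],
])

```text
time_s: 5.65
tool_pos: [0.3261, 1.054, 0.4631]
tool_rot: [3.121, 0.643, -1.903]
wrist_force: [0.2, -0.0, 0.1]
width: 0.999
```

>>> move_arm([
  [[100, 320, 300], 0],
])

```text
time_s: 5.78
tool_pos: [0.328, 1.0598, 0.4779]
tool_rot: [3.12, 0.683, -1.904]
wrist_force: [0.2, 0.1, -0.8]
width: 1.002
```

>>> move_arm([
  [[100, 320, 300], 0],
])

```text
time_s: 5.9
tool_pos: [0.3299, 1.0656, 0.4924]
tool_rot: [3.118, 0.722, -1.905]
wrist_force: [-0.9, 0.3, 0.1]
width: 0.996
```

Run:
```python
from h import *
from scipy.spatial.transform import Rotation as R
s=ctrl.read_state();print(s['joints'],s['tool_pos'],s['tool_rot']); print(R.from_euler('xyz',s['tool_rot']).as_matrix().round(3))
for n in ("scene",):
    im,d=ctrl.grab_frame(n);cv2.imwrite(f"pics/{n}1.png",im[:,:,::-1])
```

```text
[ 1.24168965  0.85715863  0.07346109  0.02008383  1.48876127 -1.56824618] [0.32991118 1.06563686 0.49240584] [ 3.11788076  0.7221364  -1.90549374]
[[-0.246 -0.949  0.195]
 [-0.709  0.314  0.632]
 [-0.661  0.018 -0.75 ]]
```

The scene camera timing is fine, and the tool now slants 41° outward with its jaws horizontal. Next I'll swing over towards the gauge at a safe height, turning by -1.37 rad in step.

>>> move_arm([
  [[5, -55, -8], -0.085],
  [[10, -110, -16], -0.17],
  [[15, -165, -24], -0.255],
  [[20, -220, -32], -0.34],
  [[25, -275, -40], -0.425],
  [[30, -330, -48], -0.51],
  [[35, -385, -56], -0.595],
  [[40, -440, -64], -0.68],
  [[45, -495, -72], -0.765],
  [[50, -550, -80], -0.85],
])

```text
time_s: 7.2
tool_pos: [0.3774, 0.5381, 0.4151]
tool_rot: [3.117, 0.72, -2.758]
wrist_force: [-0.1, -0.2, 0.1]
width: 1.0
```

>>> move_arm([
  [[5, -50, -15], -0.07],
  [[10, -100, -30], -0.14],
  [[15, -150, -45], -0.21],
  [[20, -200, -60], -0.28],
  [[25, -250, -75], -0.35],
  [[30, -300, -90], -0.42],
  [[35, -350, -105], -0.49],
  [[40, -400, -120], -0.52],
  [[45, -440, -135], -0.52],
  [[50, -455, -150], -0.52],
])

```text
time_s: 8.45
tool_pos: [0.4645, 0.1019, 0.2696]
tool_rot: [3.137, 0.697, 3.006]
wrist_force: [-0.3, -0.3, -0.4]
width: 1.002
```

Run:
```python
from h import *
from scipy.spatial.transform import Rotation as R
s=ctrl.read_state();print(s['joints'],s['tool_pos'],s['tool_rot']); print(R.from_euler('xyz',s['tool_rot']).as_matrix().round(3))
for n in ("wrist","scene"):
    im,d=ctrl.grab_frame(n);cv2.imwrite(f"pics/{n}2.png",im[:,:,::-1]);np.save(f"pics/{n}2d.npy",d)
```

```text
[ 0.385581   -0.83009182  2.14425225 -0.34313071  1.21736785 -1.03347741] [0.46447342 0.10191149 0.26963268] [3.13678021 0.69707969 3.0056815 ]
[[-0.76   0.132  0.637]
 [ 0.104  0.991 -0.082]
 [-0.642  0.004 -0.767]]
```

View pics/wrist2.png

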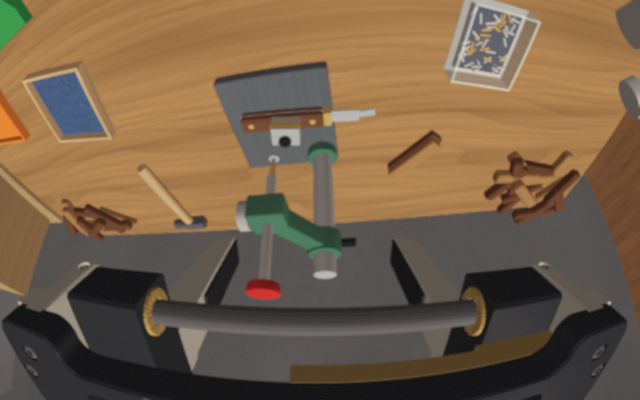

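View pics/scene2.png

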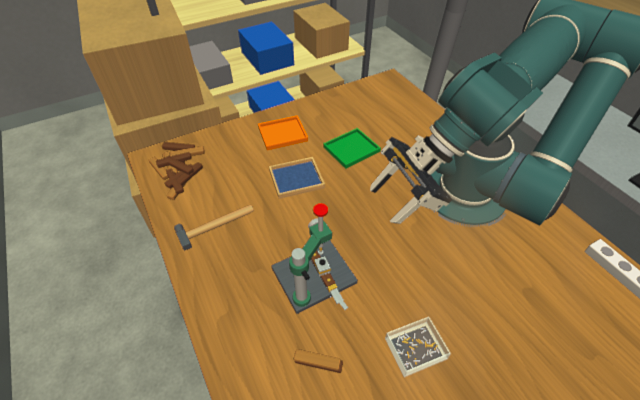

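The wrist view shows the weight at (286,132) with its knob at (285,141), and the handle behind it is clear. The route in from the robot's side is open. I'll zoom in to get the weight's yaw and position.

```bash
cat >> h.py <<'E'
from scipy.spatial.transform import Rotation as Ro
def wray(u,v,st):
    p,f=P('wrist'); dx,dy=(u-p['cx']),(v-p['cy']); r=np.hypot(dx,dy); t=r/f
    c=np.array([np.sin(t)*dx/r,-np.sin(t)*dy/r,-np.cos(t)])
    E=np.array(p['hand_eye']); Rm=Ro.from_euler('xyz',st['tool_rot']).as_matrix()
    return Rm@(E[:3,3])+st['tool_pos'], Rm@E[:3,:3]@c
def whit(u,v,z,st):
    o,r=wray(u,v,st); return o+r*(z-o[2])/r[2]
E
python3 - <<'E'
import cv2
im=cv2.imread('pics/wrist2.png')[85:175,225:355]
cv2.imwrite('pics/wrist2z.png',cv2.resize(im,None,fx=6,fy=6,interpolation=cv2.INTER_CUBIC))
E
```

```text
(no output)
```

View pics/wrist2z.png

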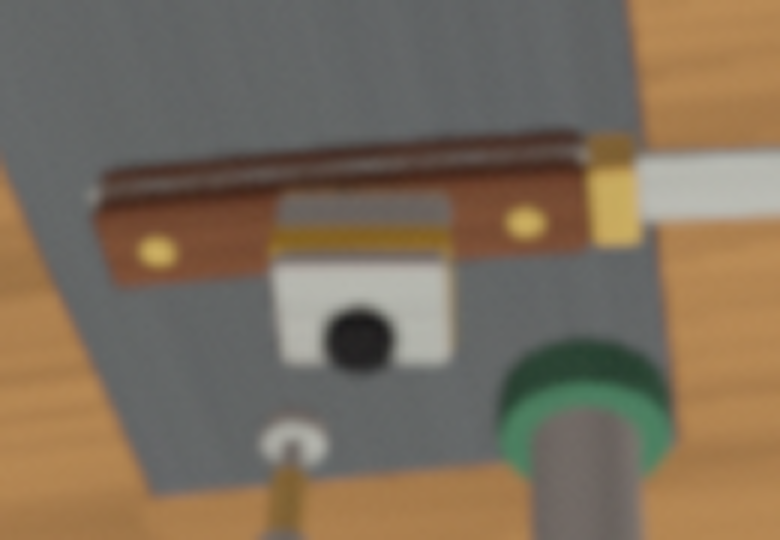

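Run:
```python
from h import *
np.set_printoptions(precision=4,suppress=True)
st={'tool_pos':np.array([0.46447342,0.10191149,0.26963268]),'tool_rot':np.array([3.13678021,0.69707969,3.0056815])}
g=lambda x,y,z:whit(225+(x-.5*0)/6,85+y/6,z,st)
c=[g(277,262,.068),g(450,262,.068),g(450,365,.068),g(283,365,.068)];print(np.array(c),np.mean(c,0))
for i,j in((0,1),(3,2),(0,3),(1,2)):
    e=c[j]-c[i];print(np.linalg.norm(e),np.degrees(np.arctan2(e[1],e[0])))
print('knob',g(358,338,.078))
a,b=g(157,252,.04),g(525,222,.04);e=b-a;print('pins',a,b,(a+b)/2,np.degrees(np.arctan2(e[1],e[0])),np.linalg.norm(e))
print('foot at .1',g(293,443,.1))
```

```text
[[0.552  0.0323 0.068 ]
 [0.5581 0.0704 0.068 ]
 [0.5913 0.0648 0.068 ]
 [0.5853 0.0257 0.068 ]] [0.5717 0.0483 0.068 ]
0.03855358737712819 81.00594021047374
0.039517974588887145 81.21057462682464
0.03389900998055426 -11.19424051712489
0.03373456569173981 -9.566916301608787
knob [0.5689 0.0479 0.078 ]
pins [ 0.5694 -0.0047  0.04  ] [0.5739 0.085  0.04  ] [0.5716 0.0402 0.04  ] 87.16090349079255 0.08980519330785454
foot at .1 [0.5774 0.0326 0.1   ]
```

Weight is at (0.571, 0.0475) with yaw 81°, and the views agree within 3 mm. Going down to a stand-off.

>>> move_arm([
  [[4, -7, -25], -0.02],
  [[8, -14, -50], -0.02],
  [[12, -21, -75], -0.02],
  [[16, -28, -100], -0.02],
  [[20, -35, -125], -0.02],
  [[23, -40, -150], -0.02],
  [[25, -43, -175], -0.02],
  [[25, -43, -200], -0.02],
  [[25, -43, -220], -0.02],
  [[25, -43, -220], -0.02],
])

```text
time_s: 9.8
tool_pos: [0.4882, 0.0615, 0.0489]
tool_rot: [3.138, 0.695, 2.99]
wrist_force: [0.1, -0.3, -0.7]
width: 0.999
```

Run:
```python
from h import *
s=ctrl.read_state();print(s['joints'],s['tool_pos'],s['tool_rot']); print(Ro.from_euler('xyz',s['tool_rot']).as_matrix().round(3))
for n in ("wrist","scene"):
    im,d=ctrl.grab_frame(n);cv2.imwrite(f"pics/{n}3.png",im[:,:,::-1])
```

```text
[ 0.2364423  -0.74730516  2.46038491 -0.33977908  0.79990768 -1.02517674] [0.48819856 0.06147042 0.04885332] [3.1381086  0.69467977 2.98987378]
[[-0.759  0.149  0.633]
 [ 0.116  0.989 -0.093]
 [-0.64   0.003 -0.768]]
```

View pics/wrist3.png

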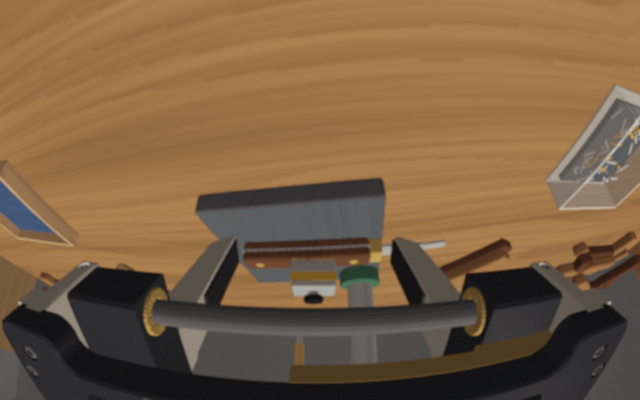

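The weight is centred between the fingers. Advancing.

>>> move_arm([
  [[20, -3, 1], 0],
  [[40, -6, 1], 0],
  [[60, -10, 1], 0],
  [[75, -12, 1], 0],
  [[85, -14, 1], 0],
  [[91, -15, 1], 0],
  [[91, -15, 1], 0],
])

```text
time_s: 10.78
tool_pos: [0.5799, 0.0458, 0.0509]
tool_rot: [3.137, 0.696, 2.988]
wrist_force: [-0.5, 0.3, 0.4]
width: 1.001
```

Run:
```python
from h import *
s=ctrl.read_state();print(s['joints'],s['tool_pos'],s['tool_rot'],s['wrist_force'])
for n in ("wrist","scene"):
    im,d=ctrl.grab_frame(n);cv2.imwrite(f"pics/{n}4.png",im[:,:,::-1])
    if n=="scene":cv2.imwrite("pics/scene4z.png",cv2.resize(im[170:330,240:400,::-1],None,fx=3.7,fy=3.7,interpolation=cv2.INTER_CUBIC))
```

```text
[ 0.13920135 -0.45563333  2.29387096 -0.30362497  0.64980607 -1.09930484] [0.57987799 0.04579276 0.05090385] [3.1372634  0.69625839 2.98811745] [-0.53085409  0.30744867  0.36003105]
```

View pics/wrist4.png

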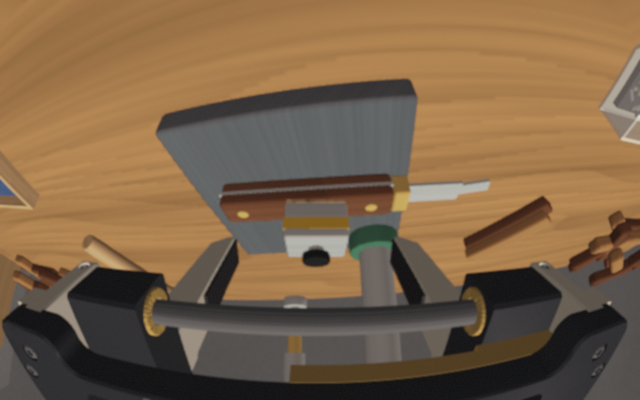

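View pics/scene4z.png

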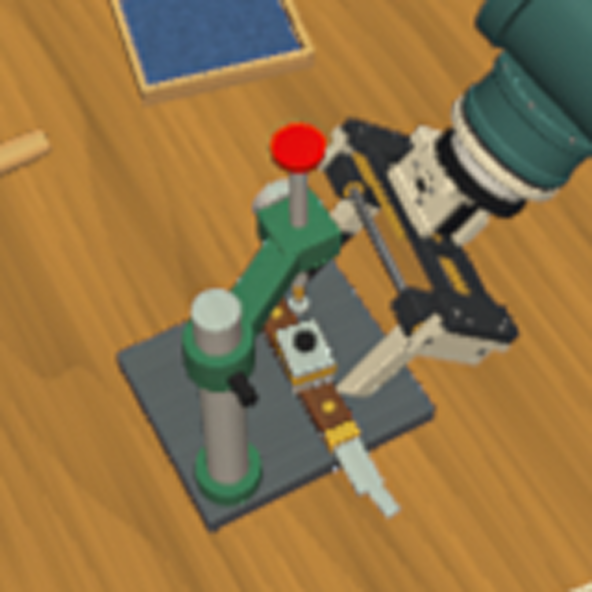

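Run:
```python
from h import *
s=ctrl.read_state();R=Ro.from_euler('xyz',s['tool_rot']).as_matrix()
for y in(-.0465,.0465,.064):
  for x in (-.0075,.0075):
    X=s['tool_pos']+R@np.array([x,y,0]);u,v=proj('scene',X);print(y,x,X.round(4),((u-240)*3.7,(v-170)*3.7))
```

```text
-0.0465 -0.0075 [ 0.5782 -0.001   0.0554] (np.float64(264.04223372376833), np.float64(310.9082539919467))
-0.0465 0.0075 [0.5669 0.0007 0.0458] (np.float64(278.59831909506806), np.float64(313.52416821315546))
0.0465 -0.0075 [0.5922 0.0909 0.0557] (np.float64(307.3483532631452), np.float64(413.93178974721036))
0.0465 0.0075 [0.5808 0.0927 0.0461] (np.float64(322.29983455718946), np.float64(415.75140607095267))
0.064 -0.0075 [0.5948 0.1082 0.0557] (np.float64(316.0330501890885), np.float64(434.59233827453767))
0.064 0.0075 [0.5834 0.11   0.0461] (np.float64(331.05885109144003), np.float64(436.24062840520554))
```

Run:
```python
from h import *
p,f=P('wrist');E=np.linalg.inv(np.array(p['hand_eye']))
def wp(X):
    c=E@np.r_[X,1];t=np.arctan2(np.hypot(c[0],c[1]),-c[2]);k=f*t/np.hypot(c[0],c[1]);return p['cx']+k*c[0],p['cy']-k*c[1]
for z in(0,-.02,-.04):
  for y in(-.0465,.0465):
    for x in(-.0075,.0075): print(z,y,x,np.round(wp([x,y,z]),1))
im=cv2.imread('pics/scene4.png')[235:295,290:390];cv2.imwrite('pics/s4zz.png',cv2.resize(im,None,fx=8,fy=8,interpolation=cv2.INTER_CUBIC))
im=cv2.imread('pics/wrist4.png')[190:320,190:440];cv2.imwrite('pics/w4zz.png',cv2.resize(im,None,fx=3,fy=3,interpolation=cv2.INTER_CUBIC))
```

```text
0 -0.0465 -0.0075 [250.  240.2]
0 -0.0465 0.0075 [248.4 220.4]
0 0.0465 -0.0075 [381. 240.]
0 0.0465 0.0075 [382.6 220.3]
-0.02 -0.0465 -0.0075 [244.3 252.8]
-0.02 -0.0465 0.0075 [242.3 231.6]
-0.02 0.0465 -0.0075 [387.  252.6]
-0.02 0.0465 0.0075 [389.1 231.5]
-0.04 -0.0465 -0.0075 [237.6 267.8]
-0.04 -0.0465 0.0075 [235.  245.1]
-0.04 0.0465 -0.0075 [394.1 267.5]
-0.04 0.0465 0.0075 [396.8 244.9]
```

View pics/s4zz.png

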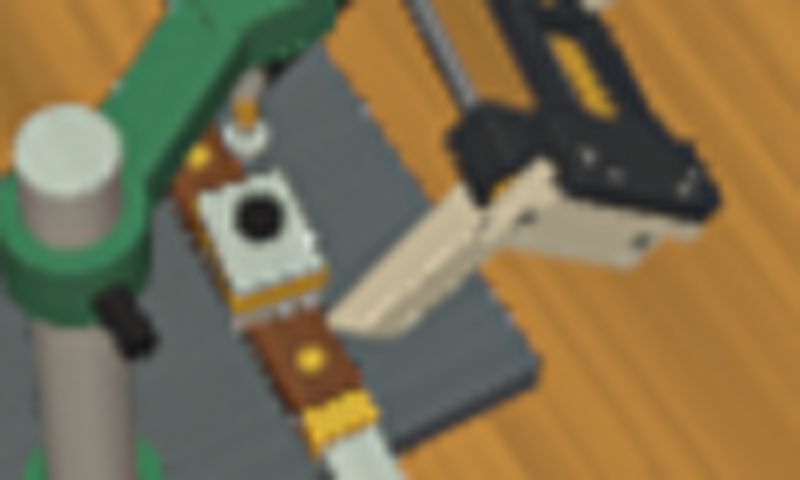

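View pics/w4zz.png

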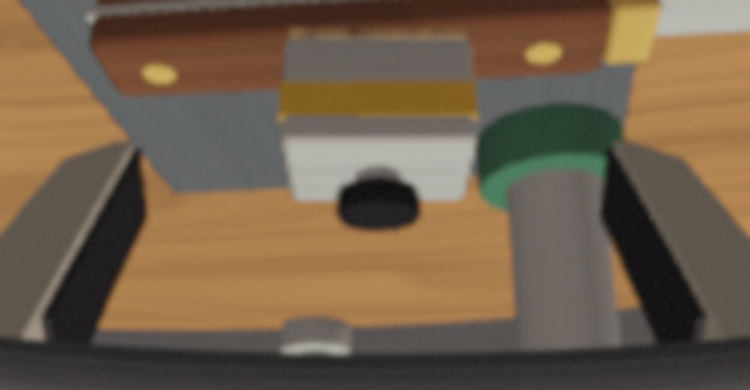

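The fingertips appear about 34 mm short of the nominal TCP while fully open, in both views. The fingers may extend as they close, so I'll partly close to about 60 mm, which is still clear of the weight, and check.

>>> move_arm([
  [[0, 0, 0], 0],
  [[0, 0, 0], 0],
  [[0, 0, 0], 0],
  [[0, 0, 0], 0],
], grip=0.3, newtons=15)

```text
time_s: 11.38
tool_pos: [0.5798, 0.0457, 0.0507]
tool_rot: [3.137, 0.696, 2.988]
wrist_force: [0.1, -0.3, -0.4]
width: 0.664
```

Run:
```python
from h import *
s=ctrl.read_state();print(s['width'],s['tool_pos'],s['wrist_force'])
for n in ("wrist","scene"):
    im,d=ctrl.grab_frame(n);im=im[:,:,::-1];cv2.imwrite(f"pics/{n}5.png",im);np.save(f"pics/{n}5d.npy",d)
    if n=="scene":cv2.imwrite('pics/s5zz.png',cv2.resize(im[235:295,290:390],None,fx=8,fy=8,interpolation=cv2.INTER_CUBIC))
    else: cv2.imwrite('pics/w5zz.png',cv2.resize(im[190:320,190:440],None,fx=3,fy=3,interpolation=cv2.INTER_CUBIC))
```

```text
0.6639940399245403 [0.57975936 0.04573932 0.05067551] [ 0.13710856 -0.28490416 -0.43423786]
```

View pics/s5zz.png

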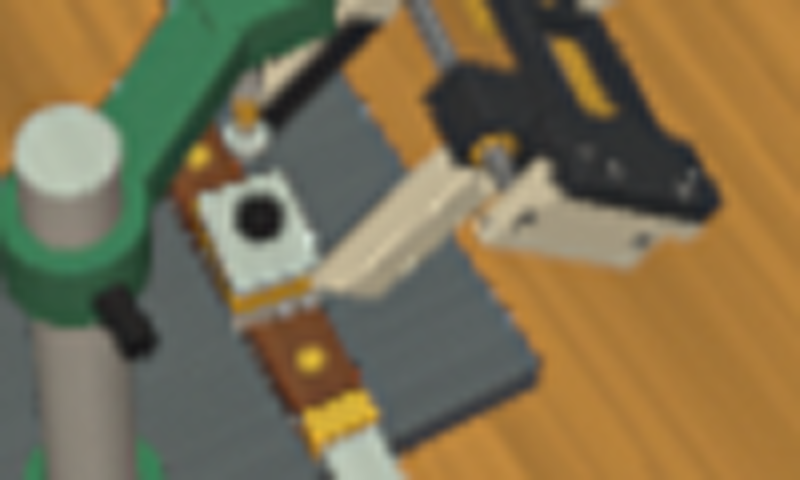

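View pics/w5zz.png

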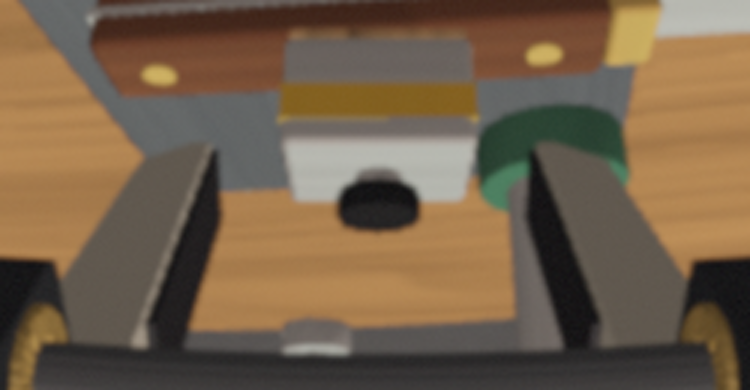

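The fingers translate straight, with no extension. I'll measure the true tip in tool coordinates from the wrist depth.

Run:
```python
from h import *
np.set_printoptions(precision=4,suppress=True)
p,f=P('wrist');E=np.array(p['hand_eye']);d=np.load('pics/wrist5d.npy')
def pt(u,v):
    dx,dy=u-p['cx'],v-p['cy'];r=np.hypot(dx,dy);t=r/f
    c=np.array([np.sin(t)*dx/r,-np.sin(t)*dy/r,-np.cos(t)]);c=c/np.cos(t)*d[v,u];return (E@np.r_[c,1])[:3]
for u,v in((260,241),(258,241),(262,248),(262,256),(255,241),(250,260),(250,290),(366,243),(368,250),(370,241),(375,250)):print(u,v,d[v,u],pt(u,v))
# weight top & knob via wrist depth, in world
s=ctrl.read_state();R=Ro.from_euler('xyz',s['tool_rot']).as_matrix()
for u,v in((295,235),(310,235),(335,235),(316,261),(300,223),(340,223),(270,220)):X=R@pt(u,v)+s['tool_pos'];print('world',u,v,X)
# scene depth at finger
W=cloud('scene',np.load('pics/scene5d.npy'))
for x,y in((330,275),(360,290),(370,280),(345,280),(330,285)):
    u,v=290+x//8,235+y//8;X=W[v,u];print('scene',u,v,X,'tool',R.T@(X-s['tool_pos']))
```

```text
260 241 0.1798874 [ 0.007  -0.033  -0.0327]
258 241 0.17581743 [ 0.0087 -0.0335 -0.0364]
262 248 0.18092045 [ 0.0026 -0.032  -0.033 ]
262 256 0.18029776 [-0.0018 -0.032  -0.035 ]
255 241 0.17404135 [ 0.0094 -0.0349 -0.0381]
250 260 0.15235363 [ 0.0092 -0.0335 -0.0608]
250 290 0.14097819 [ 0.0007 -0.0316 -0.0754]
366 243 0.1809945 [ 0.0054  0.0297 -0.0321]
368 250 0.17304428 [ 0.0049  0.0296 -0.0406]
370 241 0.17741118 [ 0.008   0.0315 -0.035 ]
375 250 0.1634531 [ 0.0092  0.0318 -0.0493]
world 295 235 [0.5545 0.0368 0.0657]
world 310 235 [0.5568 0.0456 0.0652]
world 335 235 [0.5593 0.0605 0.0652]
world 316 261 [0.5687 0.0474 0.0776]
world 300 223 [0.5549 0.0397 0.0575]
world 340 223 [0.5595 0.0639 0.0571]
world 270 220 [0.6135 0.0014 0.0195]
scene 331 269 [0.5651 0.0846 0.0892] tool [-0.009   0.0364 -0.0426]
scene 335 271 [0.5572 0.092  0.0837] tool [ 0.0014  0.0425 -0.0441]
scene 336 270 [0.5544 0.0924 0.087 ] tool [ 0.0014  0.0424 -0.0483]
scene 333 270 [0.5626 0.0907 0.0912] tool [-0.0078  0.0421 -0.0462]
scene 331 270 [0.5663 0.0869 0.0886] tool [-0.0093  0.0388 -0.0415]
```

Both cameras put the real fingertips about 32 mm behind the reported TCP. A gentle closing test will tell: the jaws will only pass 40 mm if the tips really are above the block.

>>> move_arm([
  [[0, 0, 0], 0],
  [[0, 0, 0], 0],
  [[0, 0, 0], 0],
  [[0, 0, 0], 0],
], grip=-0.26, newtons=4)

```text
time_s: 11.98
tool_pos: [0.5798, 0.0457, 0.0506]
tool_rot: [3.137, 0.696, 2.988]
wrist_force: [0.2, 0.4, -0.1]
width: 0.374
```

It closed to 35 mm, so the tips are indeed short. Before going deeper I'll check where the gripper body really begins, because of the clearance to the foot and head.

Run:
```python
from h import *
np.set_printoptions(precision=3,suppress=True)
s=ctrl.read_state();R=Ro.from_euler('xyz',s['tool_rot']).as_matrix()
A=[]
for n in('scene','top'):
    im,d=ctrl.grab_frame(n);cv2.imwrite(f'pics/{n}6.png',im[:,:,::-1]);W=cloud(n,d).reshape(-1,3);T=(W-s['tool_pos'])@R
    gauge=np.hypot(W[:,0]-.569,W[:,1]-.036)<.045
    m=(T[:,2]<-.02)&(T[:,2]>-.25)&(abs(T[:,0])<.12)&(abs(T[:,1])<.12)&(W[:,2]>.075)&(W[:,0]<.56)&~gauge
    t=T[m];print(n,m.sum())
    for a in np.arange(-.25,-.02,.01):
        q=t[(t[:,2]>=a)&(t[:,2]<a+.01)]
        if len(q)>2:print(round(a,3),len(q),'x',q[:,0].min(),q[:,0].max(),'y',q[:,1].min(),q[:,1].max())
```

```text
scene 2496
-0.25 138 x -0.04664899503916157 0.02583842741757269 y -0.03506286742935962 0.043607937654701584
-0.24 72 x -0.046407389299974955 0.021199461663674455 y -0.02945513192659349 0.0430227573847776
-0.23 77 x -0.03329641526383863 0.016522064900488926 y -0.028474184907283463 0.029701231941909243
-0.22 162 x -0.040335197065683594 0.02756538246027841 y -0.03691984921991228 0.036851069833863284
-0.21 92 x -0.03885053917619138 0.01412515963952368 y -0.043661977171695524 0.03410260339319308
-0.2 39 x -0.037675074876991774 0.01827522326565682 y -0.03901554473781759 0.015618750990944816
-0.19 95 x -0.023156358181719155 0.023464504605224257 y -0.043691430453834654 0.015480008399832938
-0.18 104 x -0.024732926189618275 0.022183026400411258 y -0.04473289577374462 0.017632628612901952
-0.17 363 x -0.03758001306479536 0.03421387977694541 y -0.09665474247746592 0.09216199008546623
-0.16 410 x -0.04037116704500011 0.035204411665664 y -0.09800461658798172 0.09314573983123349
-0.15 262 x -0.03898173174513476 0.03459170286115332 y -0.09535444215850904 0.0905947091015865
-0.14 261 x -0.0394455293
[... 1798 characters left out ...]
05505 0.09417961641763203
-0.15 132 x -0.0377114176154241 0.01953592395275857 y -0.0911010768913195 0.09167083659445847
-0.14 210 x -0.04001135905859977 0.030027753170500854 y -0.0902595991434208 0.08523200585175744
-0.13 58 x -0.03729672563930736 0.027259750261578883 y -0.08500153660731592 0.0851601731974121
-0.1 4 x -0.010063948033221356 0.008846361732175293 y 0.018797206810232916 0.02324733144750855
-0.09 7 x -0.013464458789897785 -0.003989486007560596 y 0.017409543518754376 0.031677585522034056
-0.08 11 x -0.010945002684894982 0.004559426549187334 y 0.016966815582450688 0.03333872375092334
-0.07 4 x -0.008941954690297661 -0.00043472382785358536 y 0.017588340253188478 0.032747317103090506
```

Run:
```python
import cv2
im=cv2.imread('pics/scene6.png')[190:300,290:420];cv2.imwrite('pics/s6z.png',cv2.resize(im,None,fx=6,fy=5.4,interpolation=cv2.INTER_CUBIC))
```

```text
(no output)
```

View pics/s6z.png

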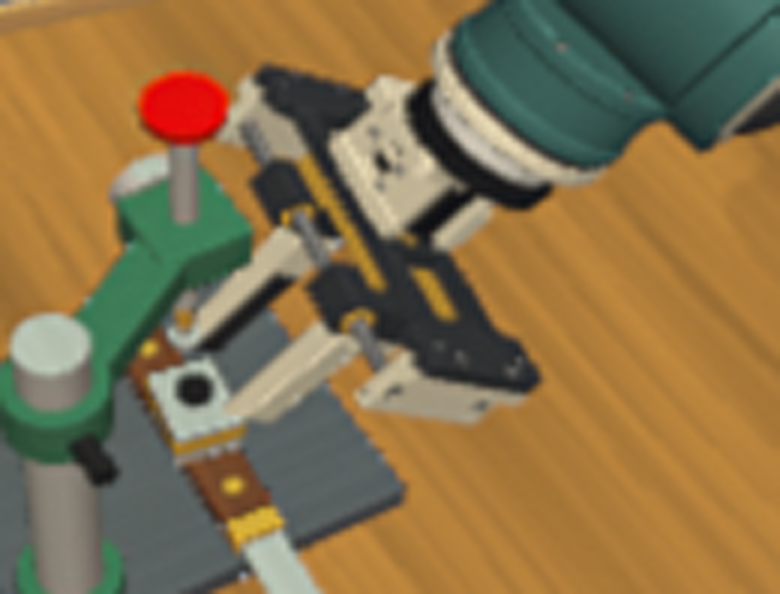

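The body begins about 85 mm behind the real tip, so the whole hand is simply 33 mm further back than reported. The clearances computed earlier still hold. Opening to 62 mm, then advancing 32 mm along the slant.

>>> move_arm([
  [[0, 0, 0], 0],
  [[0, 0, 0], 0],
  [[0, 0, 0], 0],
  [[5, -1, -6], 0],
  [[10, -1, -12], 0],
  [[15, -2, -18], 0],
  [[20, -2, -24], 0],
  [[20, -2, -24], 0],
], grip=0.3, newtons=15)

```text
time_s: 13.08
tool_pos: [0.5997, 0.0436, 0.0257]
tool_rot: [3.138, 0.695, 2.988]
wrist_force: [0.5, -0.7, 0.0]
width: 0.652
```

Run:
```python
from h import *
s=ctrl.read_state();print(s['width'],s['tool_pos'],s['wrist_force'],s['tool_rot'])
for n in ("wrist","scene"):
    im,d=ctrl.grab_frame(n);im=im[:,:,::-1];cv2.imwrite(f"pics/{n}7.png",im)
    if n=="scene":cv2.imwrite('pics/s7z.png',cv2.resize(im[190:300,280:410],None,fx=6,fy=5.4,interpolation=cv2.INTER_CUBIC))
    else: cv2.imwrite('pics/w7z.png',cv2.resize(im[170:320,190:440],None,fx=3,fy=3,interpolation=cv2.INTER_CUBIC))
```

```text
0.6518032052246637 [0.59972801 0.0436317  0.0256962 ] [ 0.50128507 -0.74719647  0.00175355] [3.13785617 0.69481852 2.98838503]
```

View pics/s7z.png

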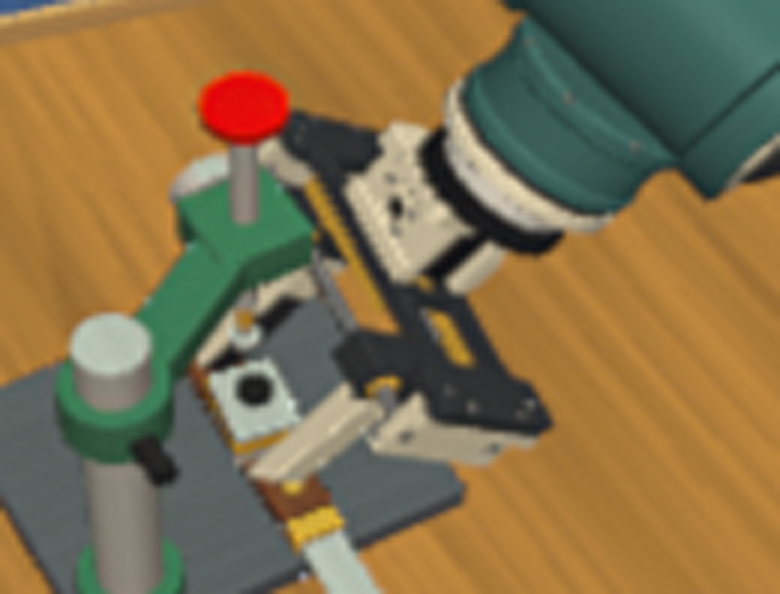

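View pics/w7z.png

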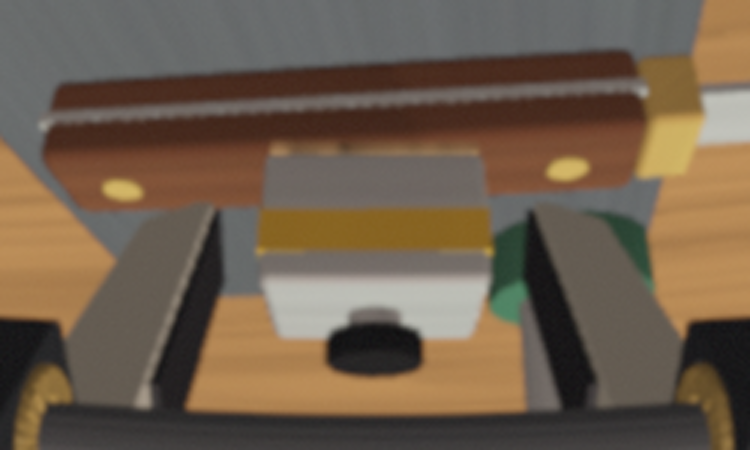

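The jaws straddle the block centred to within 1 mm. Closing.

>>> move_arm([
  [[0, 0.6, 0], 0],
  [[0, 0.6, 0], 0],
  [[0, 0.6, 0], 0],
  [[0, 0.6, 0], 0],
  [[0, 0.6, 0], 0],
  [[0, 0.6, 0], 0],
], grip=-0.5, newtons=25)

```text
time_s: 13.92
tool_pos: [0.5999, 0.0444, 0.0269]
tool_rot: [3.137, 0.696, 2.988]
wrist_force: [-4.1, 0.8, 4.8]
width: 0.425
```

Gripped at 39.5 mm. Lifting.

>>> move_arm([
  [[0, 0, 2], 0],
  [[0, 0, 5], 0],
  [[0, 0, 8], 0],
  [[0, 0, 8], 0],
])

```text
time_s: 14.42
tool_pos: [0.5999, 0.0443, 0.0349]
tool_rot: [3.137, 0.696, 2.988]
wrist_force: [-0.4, 0.1, -2.5]
width: 0.429
```

Run:
```python
from h import *
s=ctrl.read_state();print(s['width'],s['tool_pos'],s['wrist_force'],s['tool_rot'])
for n in ("wrist","scene"):
    im,d=ctrl.grab_frame(n);im=im[:,:,::-1];cv2.imwrite(f"pics/{n}8.png",im)
    if n=="wrist": cv2.imwrite('pics/w8z.png',cv2.resize(im[170:320,190:440],None,fx=3,fy=3,interpolation=cv2.INTER_CUBIC))
```

```text
0.42877221128963744 [0.59985801 0.04434713 0.03490474] [-0.38918773  0.08774344 -2.5437146 ] [3.13716584 0.69639747 2.98802975]
```

View pics/w8z.png

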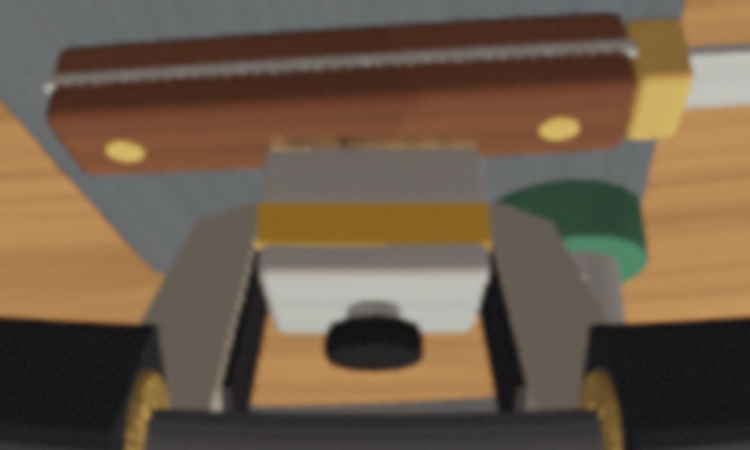

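Lifted cleanly, and the knife is unmoved. I'll retreat towards the robot, then swing to the tray.

>>> move_arm([
  [[-15, 2, 0], 0],
  [[-35, 4, 0], 0],
  [[-57, 7, 0], 0],
  [[-75, 9, 3], 0],
  [[-82, 9, 8], 0],
  [[-84, -5, 14], 0],
  [[-86, -30, 20], -0.03],
  [[-88, -65, 22], -0.08],
  [[-91, -105, 24], -0.13],
  [[-94, -145, 24], -0.18],
])

```text
time_s: 15.78
tool_pos: [0.506, -0.102, 0.0594]
tool_rot: [3.137, 0.697, 2.807]
wrist_force: [0.4, -0.1, -3.2]
width: 0.428
```

>>> move_arm([
  [[-3, -40, 0], -0.05],
  [[-6, -80, 0], -0.1],
  [[-9, -120, 0], -0.15],
  [[-12, -160, 0], -0.2],
  [[-15, -195, 0], -0.25],
  [[-17, -225, 0], -0.3],
  [[-19, -240, 0], -0.32],
  [[-19, -248, 0], -0.32],
  [[-19, -248, 0], -0.32],
])

```text
time_s: 16.9
tool_pos: [0.4868, -0.3486, 0.0586]
tool_rot: [3.137, 0.696, 2.489]
wrist_force: [-0.1, -0.1, -4.1]
width: 0.427
```

Run:
```python
from h import *
s=ctrl.read_state();print(s['joints'],s['width'],s['tool_pos'],s['wrist_force'],s['tool_rot'])
for n in ("wrist","scene"):
    im,d=ctrl.grab_frame(n);im=im[:,:,::-1];cv2.imwrite(f"pics/{n}9.png",im)
    if n=="scene": cv2.imwrite('pics/s9z.png',cv2.resize(im[120:290,240:410],None,fx=3.5,fy=3.5,interpolation=cv2.INTER_CUBIC))
```

```text
[-0.67408552 -0.43904291  2.26958107  0.0308601   0.61548557 -1.61220265] 0.4269611787579522 [ 0.48678117 -0.34862331  0.05858906] [-0.14605941 -0.10848894 -4.07084417] [3.13731384 0.69597245 2.48862242]
```

View pics/wrist9.png

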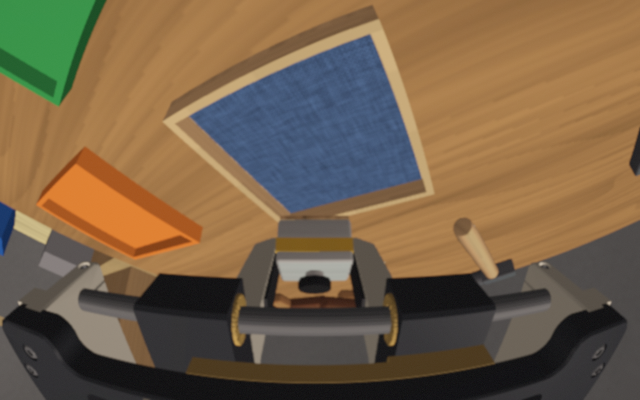

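View pics/s9z.png

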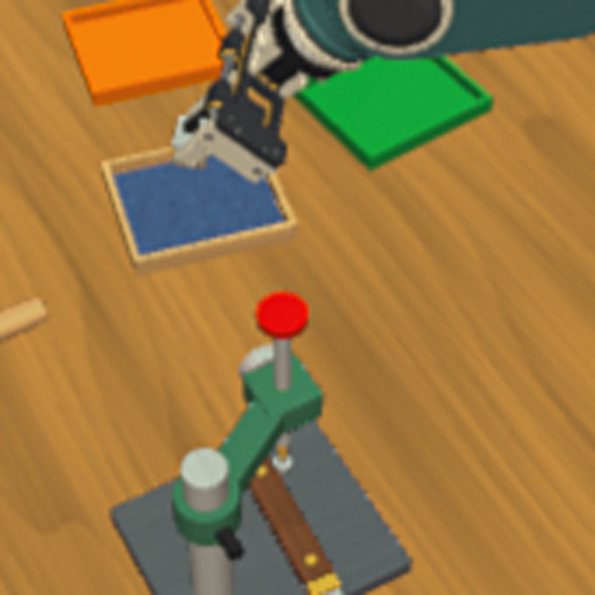

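The wrist view shows the tray interior (blue) spanning about (190–425, 35–215), with the weight ahead of it and still 65 mm up. I'll check the weight's actual position against the tray before lowering.

```bash
python3 - <<'E'
from h import *
np.set_printoptions(precision=4,suppress=True)
s=ctrl.read_state()
print('tray outer top corners z=.02')
for u,v in((166,120),(376,12),(433,192),(282,218)):print((u,v),whit(u,v,.02,s))
print('inner floor',[whit(u,v,.006,s) for u,v in((190,118),(372,36),(425,186),(290,212))])
im,d=ctrl.grab_frame('wrist');p,f=P('wrist');E=np.array(p['hand_eye']);R=Ro.from_euler('xyz',s['tool_rot']).as_matrix()
def pt(u,v):
    dx,dy=u-p['cx'],v-p['cy'];r=np.hypot(dx,dy);t=r/f
    c=np.array([np.sin(t)*dx/r,-np.sin(t)*dy/r,-np.cos(t)])/np.cos(t)*d[v,u];return R@(E@np.r_[c,1])[:3]+s['tool_pos']
for u,v in((300,230),(315,230),(330,230),(313,222),(290,265),(313,265),(340,265),(314,283),(300,100),(250,130)):print('w',u,v,pt(u,v))
E
python3 - <<'E'
import cv2
im=cv2.imread('pics/wrist9.png')[190:310,230:400];cv2.imwrite('pics/w9z.png',cv2.resize(im,None,fx=4,fy=4,interpolation=cv2.INTER_CUBIC))
E
```

```text
tray outer top corners z=.02
(166, 120) [ 0.3739 -0.3786  0.02  ]
(376, 12) [ 0.396  -0.2443  0.02  ]
(433, 192) [ 0.553  -0.2761  0.02  ]
(282, 218) [ 0.5089 -0.4013  0.02  ]
inner floor [array([ 0.3891, -0.3786,  0.006 ]), array([ 0.4133, -0.2544,  0.006 ]), array([ 0.5614, -0.2834,  0.006 ]), array([ 0.5228, -0.4045,  0.006 ])]
w 300 230 [ 0.4479 -0.3287  0.0804]
w 315 230 [ 0.4524 -0.3221  0.0807]
w 330 230 [ 0.4569 -0.3155  0.0809]
w 313 222 [ 0.4516 -0.3228  0.0758]
w 290 265 [ 0.4484 -0.3355  0.0987]
w 313 265 [ 0.4558 -0.326   0.0987]
w 340 265 [ 0.4642 -0.3147  0.0989]
w 314 283 [ 0.4584 -0.3275  0.1076]
w 300 100 [ 0.4254 -0.3125  0.0065]
w 250 130 [ 0.4246 -0.3559  0.0056]
```

View pics/w9z.png

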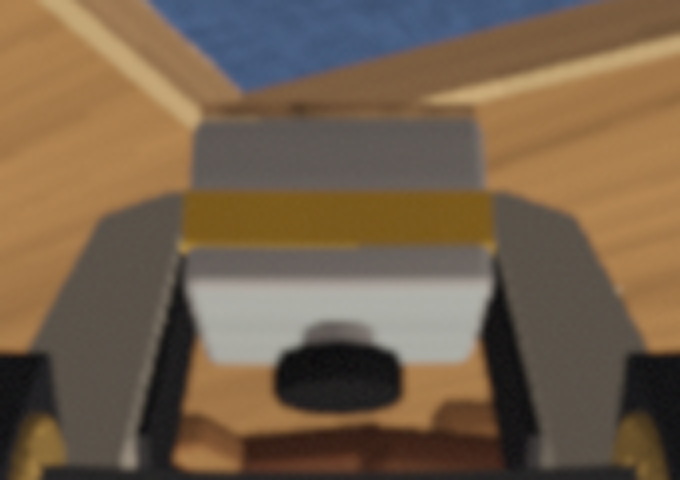

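The block's underside is at z ≈ 0.071 and its centre at (0.464, -0.332), which matches the tray centre. Lowering.

>>> move_arm([
  [[0, 0, -15], 0],
  [[0, 0, -30], 0],
  [[0, 0, -43], 0],
  [[0, 0, -52], 0],
  [[0, 0, -58], 0],
  [[0, 0, -60], 0],
  [[0, 0, -62], 0],
  [[0, 0, -62], 0],
])

```text
time_s: 18.05
tool_pos: [0.4869, -0.3487, -0.0031]
tool_rot: [3.137, 0.696, 2.488]
wrist_force: [-0.1, 0.1, -4.3]
width: 0.432
```

>>> move_arm([
  [[0, 0, -1], 0],
  [[0, 0, -1], 0],
])

```text
time_s: 18.3
tool_pos: [0.4868, -0.3487, -0.0043]
tool_rot: [3.137, 0.696, 2.488]
wrist_force: [0.4, 1.0, -3.3]
width: 0.43
```

>>> move_arm([
  [[0, 0, -1], 0],
  [[0, 0, -1], 0],
])

```text
time_s: 18.55
tool_pos: [0.4867, -0.3486, -0.0054]
tool_rot: [3.137, 0.696, 2.488]
wrist_force: [0.3, -0.0, -3.7]
width: 0.428
```

>>> move_arm([
  [[0, 0, -1], 0],
  [[0, 0, -1], 0],
])

```text
time_s: 18.8
tool_pos: [0.4867, -0.3487, -0.0065]
tool_rot: [3.137, 0.696, 2.488]
wrist_force: [0.0, -0.7, -2.9]
width: 0.432
```

>>> move_arm([
  [[0, 0, -0.7], 0],
  [[0, 0, -0.7], 0],
])

```text
time_s: 19.05
tool_pos: [0.4868, -0.3487, -0.0071]
tool_rot: [3.137, 0.696, 2.488]
wrist_force: [-0.0, -0.6, -3.2]
width: 0.428
```

>>> move_arm([
  [[0, 0, -0.7], 0],
  [[0, 0, -0.7], 0],
])

```text
time_s: 19.3
tool_pos: [0.4872, -0.3489, -0.0071]
tool_rot: [3.137, 0.697, 2.488]
wrist_force: [-1.4, 1.8, 2.6]
width: 0.43
```

>>> move_arm([
  [[0, 0, -0.7], 0],
  [[0, 0, -0.7], 0],
])

```text
time_s: 19.55
tool_pos: [0.4875, -0.3492, -0.007]
tool_rot: [3.137, 0.699, 2.488]
wrist_force: [-4.7, 3.2, 9.8]
width: 0.424
```

Floor contact is felt at -0.0071, exactly where expected. I'll ease off slightly, open, then back out along the slant.

>>> move_arm([
  [[0, 0, 0.7], 0],
  [[0, 0, 0.7], 0],
])

```text
time_s: 19.8
tool_pos: [0.4871, -0.349, -0.0071]
tool_rot: [3.137, 0.697, 2.488]
wrist_force: [0.0, 1.3, 6.2]
width: 0.428
```

>>> move_arm([
  [[0, 0, 0], 0],
  [[0, 0, 0], 0],
  [[0, 0, 0], 0],
  [[0, 0, 0], 0],
], grip=0.15)

```text
time_s: 20.3
tool_pos: [0.4867, -0.3486, -0.0079]
tool_rot: [3.137, 0.696, 2.488]
wrist_force: [1.2, -0.4, -0.3]
width: 0.577
```

Run:
```python
from h import *
s=ctrl.read_state();print(s['width'],s['tool_pos'],s['wrist_force'],s['tool_rot'])
im,d=ctrl.grab_frame('wrist');im=im[:,:,::-1];cv2.imwrite('pics/w10z.png',cv2.resize(im[130:310,200:430],None,fx=3,fy=3,interpolation=cv2.INTER_CUBIC))
```

```text
0.5774805813684907 [ 0.48670899 -0.34862379 -0.00790352] [ 1.22114108 -0.43592597 -0.31890802] [3.13727833 0.69592823 2.48810148]
```

View pics/w10z.png

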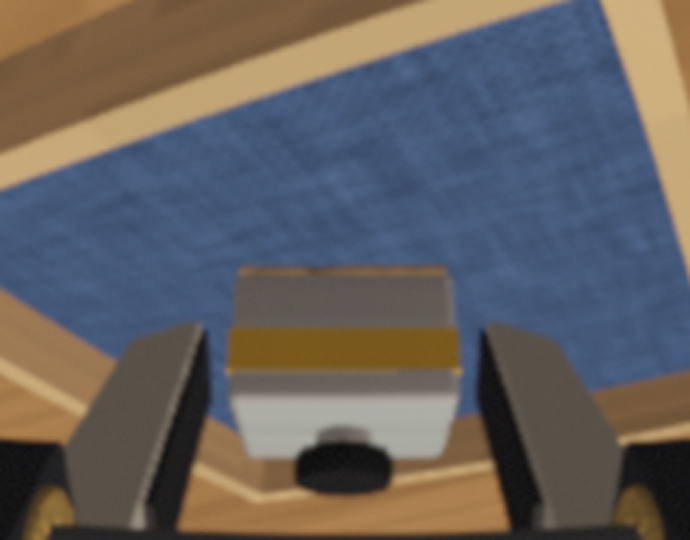

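The weight stands upright near the middle of the tray and both fingers are clear. Rising straight up, then over to the cap.

>>> move_arm([
  [[0, 0, 12], 0],
  [[0, 0, 30], 0],
  [[0, 0, 60], 0],
  [[0, 0, 100], 0],
  [[0, 0, 150], 0],
  [[0, 0, 200], 0],
  [[10, 10, 245], 0.02],
  [[25, 35, 285], 0.06],
  [[40, 70, 320], 0.1],
  [[55, 110, 335], 0.15],
])

```text
time_s: 21.6
tool_pos: [0.5419, -0.2378, 0.331]
tool_rot: [3.137, 0.7, 2.639]
wrist_force: [0.5, -0.2, 0.0]
width: 0.576
```

>>> move_arm([
  [[10, 42, 0], 0.05],
  [[20, 84, 0], 0.1],
  [[30, 126, 0], 0.15],
  [[38, 168, 0], 0.2],
  [[45, 205, 0], 0.25],
  [[51, 240, 0], 0.3],
  [[54, 262, 0], 0.35],
  [[54, 270, 0], 0.35],
  [[54, 270, 0], 0.35],
], grip=-1, newtons=15)

```text
time_s: 22.72
tool_pos: [0.5957, 0.0311, 0.3274]
tool_rot: [3.137, 0.696, 2.988]
wrist_force: [-0.5, -0.0, -0.5]
width: 0.004
```

Run:
```python
from h import *
np.set_printoptions(precision=4,suppress=True)
s=ctrl.read_state();print(s['joints'],s['width'],s['tool_pos'],s['wrist_force'],s['tool_rot'])
R=Ro.from_euler('xyz',s['tool_rot']).as_matrix();print(R)
for n in ("wrist","scene","top"):
    im,d=ctrl.grab_frame(n);np.save(f'pics/{n}11d.npy',d);im=im[:,:,::-1];cv2.imwrite(f"pics/{n}11.png",im)
    if n=="scene": cv2.imwrite('pics/s11z.png',cv2.resize(im[130:290,260:420],None,fx=3.7,fy=3.7,interpolation=cv2.INTER_CUBIC))
```

```text
[ 0.0964 -0.5393  1.8957 -0.1739  1.1098 -1.2991] 0.004274561773494772 [0.5957 0.0311 0.3274] [-0.5227 -0.017  -0.468 ] [3.1375 0.6963 2.9876]
[[-0.7582  0.1508  0.6344]
 [ 0.1177  0.9886 -0.0943]
 [-0.6413  0.0031 -0.7672]]
```

View pics/s11z.png

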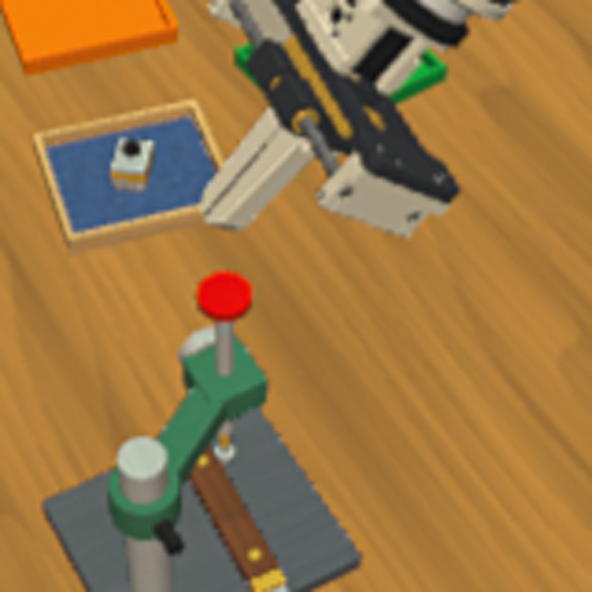

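View pics/wrist11.png

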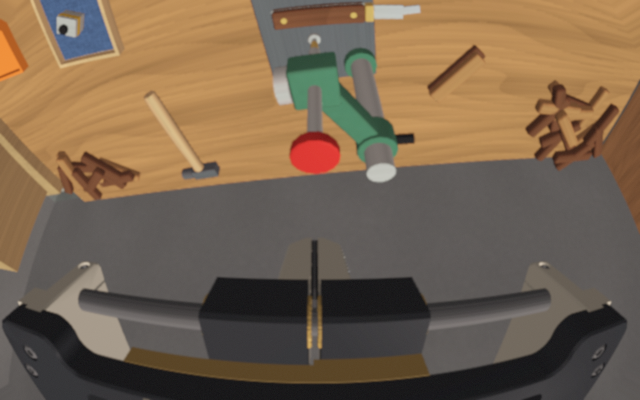

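The weight stands upright in the tray, and the handle is bare. I'll double-check the cap centre from the wrist view, with the red centred near (315,151).

Run:
```python
from h import *
np.set_printoptions(precision=4,suppress=True)
s=ctrl.read_state();R=Ro.from_euler('xyz',s['tool_rot']).as_matrix()
im=cv2.imread('pics/wrist11.png');hsv=cv2.cvtColor(im,cv2.COLOR_BGR2HSV).astype(int)
m=((hsv[...,0]<5)|(hsv[...,0]>175))&(hsv[...,1]>190)&(hsv[...,2]>190)
m=big(m);v,u=np.argwhere(m).mean(0);print(u,v,m.sum(),'cap',whit(u,v,.285,s))
print('corner',s['tool_pos']+R@[.0075,0,-.033],'upper',s['tool_pos']+R@[-.0075,0,-.033])
W=cloud('scene',np.load('pics/scene11d.npy'));T=(W-s['tool_pos'])@R
q=T[(abs(T[...,0])<.015)&(abs(T[...,1])<.025)&(T[...,2]>-.08)&(T[...,2]<.01)&(W[...,2]>.31)]
print(len(q),q[:,2].max(),q[q[:,2]>-.05][:,:2].min(0),q[q[:,2]>-.05][:,:2].max(0))
```

```text
314.3819095477387 156.06281407035175 1194 cap [0.5666 0.0343 0.285 ]
corner [0.5691 0.0346 0.3478] upper [0.5805 0.0328 0.3575]
285 -0.03287049913180272 [-0.0115 -0.0166] [0.0101 0.0135]
```

The tip lies over the cap centre. Descending to just above the cap.

>>> move_arm([
  [[0, 0, -15], 0],
  [[0, 0, -30], 0],
  [[0, 0, -45], 0],
  [[0, 0, -54], 0],
  [[0, 0, -58], 0],
  [[0, 0, -60], 0],
  [[0, 0, -62], 0],
  [[0, 0, -64], 0],
  [[0, 0, -66], 0],
  [[0, 0, -68], 0],
])

```text
time_s: 24.12
tool_pos: [0.5959, 0.0314, 0.2595]
tool_rot: [3.137, 0.697, 2.988]
wrist_force: [-0.6, -0.1, 3.0]
width: 0.004
```

>>> move_arm([
  [[0, 0, -3], 0],
  [[0, 0, -6], 0],
  [[0, 0, -9], 0],
  [[0, 0, -12], 0],
  [[0, 0, -15], 0],
  [[0, 0, -15], 0],
])

```text
time_s: 24.88
tool_pos: [0.5958, 0.0313, 0.244]
tool_rot: [3.137, 0.696, 2.988]
wrist_force: [0.7, -0.6, 3.8]
width: 0.005
```

Cap contact made at about 3–4 N. Going on down to about 47 mm of travel.

>>> move_arm([
  [[0, 0, -4], 0],
  [[0, 0, -8], 0],
  [[0, 0, -12], 0],
  [[0, 0, -16], 0],
  [[0, 0, -20], 0],
  [[0, 0, -23], 0],
  [[0, 0, -26], 0],
  [[0, 0, -26], 0],
])

```text
time_s: 25.88
tool_pos: [0.5957, 0.0313, 0.218]
tool_rot: [3.137, 0.696, 2.988]
wrist_force: [1.0, -0.3, 4.4]
width: 0.005
```

Run:
```python
from h import *
f=[]
s=ctrl.read_state();print(s['tool_pos'],s['wrist_force'])
im,d=ctrl.grab_frame('scene');W=cloud('scene',d);im=im[:,:,::-1];cv2.imwrite('pics/s12z.png',cv2.resize(im[190:290,270:400],None,fx=6,fy=6,interpolation=cv2.INTER_CUBIC))
h=cv2.cvtColor(np.ascontiguousarray(im),cv2.COLOR_BGR2HSV).astype(int);m=((h[...,0]<5)|(h[...,0]>175))&(h[...,1]>190)&(h[...,2]>150);m=big(m);z=W[m][:,2];print('cap z',np.percentile(z,[10,50,90,98]),np.median(W[m],0))
```

```text
[0.59574318 0.0313374  0.21799788] [ 0.99197455 -0.27949936  4.41574221]
cap z [0.23554763 0.23795267 0.23999253 0.24081309] [0.57577025 0.04419104 0.23795267]
```

View pics/s12z.png

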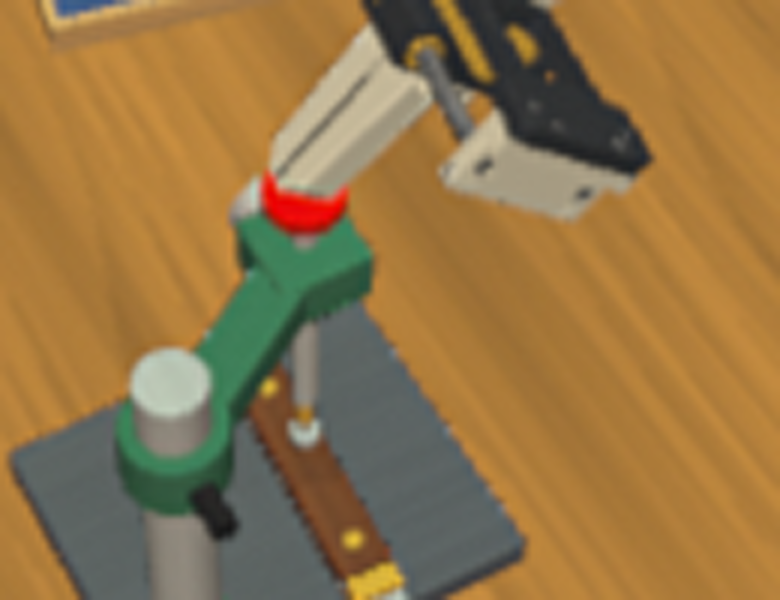

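The foot hangs just above the bare handle, with about 46 mm of travel used. Feeling for contact in small steps.

>>> move_arm([
  [[0, 0, -2], 0],
  [[0, 0, -4], 0],
  [[0, 0, -5], 0],
  [[0, 0, -5], 0],
])

```text
time_s: 26.42
tool_pos: [0.5958, 0.0313, 0.2131]
tool_rot: [3.137, 0.696, 2.988]
wrist_force: [1.8, -0.2, 4.2]
width: 0.005
```

>>> move_arm([
  [[0, 0, -1], 0],
  [[0, 0, -2], 0],
  [[0, 0, -2], 0],
])

```text
time_s: 26.8
tool_pos: [0.5958, 0.0313, 0.2112]
tool_rot: [3.137, 0.696, 2.988]
wrist_force: [1.8, 0.0, 4.3]
width: 0.005
```

>>> move_arm([
  [[0, 0, -1], 0],
  [[0, 0, -2], 0],
  [[0, 0, -2], 0],
])

```text
time_s: 27.18
tool_pos: [0.5958, 0.0313, 0.2091]
tool_rot: [3.137, 0.696, 2.988]
wrist_force: [1.8, 0.9, 4.2]
width: 0.004
```

>>> move_arm([
  [[0, 0, -1], 0],
  [[0, 0, -1.5], 0],
  [[0, 0, -1.5], 0],
])

```text
time_s: 27.55
tool_pos: [0.5958, 0.0313, 0.2077]
tool_rot: [3.137, 0.696, 2.988]
wrist_force: [0.4, 0.2, 4.2]
width: 0.005
```

>>> move_arm([
  [[0, 0, -1], 0],
  [[0, 0, -1.5], 0],
  [[0, 0, -1.5], 0],
])

```text
time_s: 27.92
tool_pos: [0.5958, 0.0313, 0.2062]
tool_rot: [3.137, 0.696, 2.988]
wrist_force: [1.4, 0.5, 5.1]
width: 0.003
```

>>> move_arm([
  [[0, 0, -1], 0],
  [[0, 0, -1.5], 0],
  [[0, 0, -1.5], 0],
])

```text
time_s: 28.3
tool_pos: [0.5958, 0.0313, 0.2047]
tool_rot: [3.137, 0.696, 2.988]
wrist_force: [0.4, -0.2, 5.1]
width: 0.006
```

>>> move_arm([
  [[0, 0, -1], 0],
  [[0, 0, -1], 0],
])

```text
time_s: 28.55
tool_pos: [0.5958, 0.0313, 0.2038]
tool_rot: [3.137, 0.696, 2.988]
wrist_force: [0.6, 0.9, 5.4]
width: 0.0
```

>>> move_arm([
  [[0, 0, -1], 0],
  [[0, 0, -1], 0],
])

```text
time_s: 28.8
tool_pos: [0.5959, 0.0314, 0.203]
tool_rot: [3.137, 0.697, 2.988]
wrist_force: [-0.3, 0.7, 6.3]
width: 0.003
```

>>> move_arm([
  [[0, 0, -1], 0],
  [[0, 0, -1], 0],
])

```text
time_s: 29.05
tool_pos: [0.596, 0.0313, 0.2022]
tool_rot: [3.137, 0.697, 2.988]
wrist_force: [-0.2, 1.0, 7.5]
width: 0.006
```

>>> move_arm([
  [[0, 0, -1], 0],
  [[0, 0, -1], 0],
])

```text
time_s: 29.3
tool_pos: [0.596, 0.0313, 0.2014]
tool_rot: [3.137, 0.697, 2.988]
wrist_force: [-1.2, 0.6, 7.9]
width: 0.008
```

The slope is about 1.2 N/mm, so the foot is bearing with about 3 mm of give. One more millimetre, then I'll hold just over a second.

>>> move_arm([
  [[0, 0, -1], 0],
  [[0, 0, -1], 0],
  [[0, 0, -1], 0],
  [[0, 0, -1], 0],
  [[0, 0, -1], 0],
  [[0, 0, -1], 0],
  [[0, 0, -1], 0],
  [[0, 0, -1], 0],
  [[0, 0, -1], 0],
  [[0, 0, -1], 0],
])

```text
time_s: 30.55
tool_pos: [0.596, 0.0313, 0.2007]
tool_rot: [3.137, 0.698, 2.988]
wrist_force: [-1.9, 1.0, 9.0]
width: 0.005
```

Run:
```python
from h import *
s=ctrl.read_state();print(s['tool_pos'],s['wrist_force'])
im,d=ctrl.grab_frame('scene');im=im[:,:,::-1];cv2.imwrite('pics/s13z.png',cv2.resize(im[190:290,270:400],None,fx=6,fy=6,interpolation=cv2.INTER_CUBIC))
```

```text
[0.59604892 0.03134894 0.20067215] [-1.85929172  0.98069046  9.01561691]
```

View pics/s13z.png

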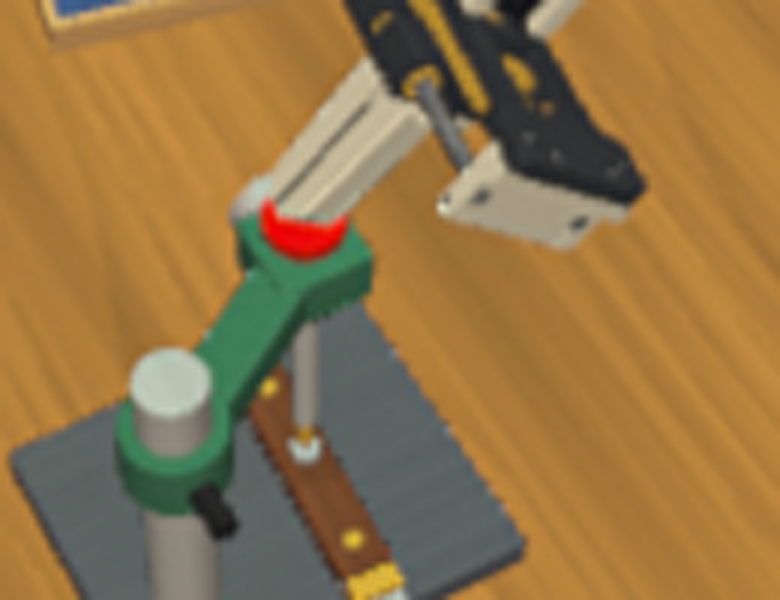

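The foot bears on the handle at 9 N, about 4 mm of give, held for over a second. Releasing smoothly straight up.

>>> move_arm([
  [[0, 0, 4], 0],
  [[0, 0, 12], 0],
  [[0, 0, 22], 0],
  [[0, 0, 32], 0],
  [[0, 0, 42], 0],
  [[0, 0, 52], 0],
  [[0, 0, 62], 0],
  [[0, 0, 72], 0],
  [[0, 0, 92], 0],
  [[0, 0, 112], 0],
])

```text
time_s: 31.85
tool_pos: [0.5957, 0.0313, 0.3131]
tool_rot: [3.137, 0.696, 2.988]
wrist_force: [-0.4, 0.2, -0.4]
width: 0.009
```

>>> move_arm([
  [[-20, -10, 20], 0],
  [[-50, -40, 30], 0],
  [[-70, -80, 30], 0],
  [[-80, -120, 30], 0],
  [[-80, -130, 30], 0],
])

```text
time_s: 32.48
tool_pos: [0.515, -0.1008, 0.3432]
tool_rot: [3.138, 0.698, 2.986]
wrist_force: [-0.1, 0.4, -0.2]
width: 0.005
```

Run:
```python
from h import *
np.set_printoptions(precision=4,suppress=True)
s=ctrl.read_state();print(s['time_s'],s['tool_pos'],s['wrist_force'])
for n in('scene','top'):
    im,d=ctrl.grab_frame(n);W=cloud(n,d);im=np.ascontiguousarray(im[:,:,::-1]);cv2.imwrite(f'pics/{n}14.png',im)
    if n=='scene':cv2.imwrite('pics/s14z.png',cv2.resize(im[140:310,250:380],None,fx=4.5,fy=3.5,interpolation=cv2.INTER_CUBIC)); cv2.imwrite('pics/s14k.png',cv2.resize(im[190:320,260:370],None,fx=4.5,fy=4.5,interpolation=cv2.INTER_CUBIC))
    h=cv2.cvtColor(im,cv2.COLOR_BGR2HSV).astype(int);m=((h[...,0]<5)|(h[...,0]>175))&(h[...,1]>190)&(h[...,2]>150);m=big(m);print(n,'cap',np.percentile(W[m][:,2],[50,90]))
    m=(np.hypot(W[...,0]-.463,W[...,1]+.332)<.04)&(abs(W[...,2]-.034)<.004);print('weight top',m.sum(),cv2.minAreaRect(W[m][:,:2].astype(np.float32)),np.median(W[m][:,2]))
    # knife change vs start
    a=cv2.imread(f'pics/{n}0.png').astype(int)
    H0=cv2.cvtColor(a.astype(np.uint8),cv2.COLOR_BGR2HSV).astype(int)
```

```text
32.475 [ 0.515  -0.1008  0.3432] [-0.1269  0.4173 -0.2135]
scene cap [0.286  0.2876]
weight top 60 ((0.4644739031791687, -0.33370280265808105), (0.04113727807998657, 0.03200656920671463), 52.947425842285156) 0.03474599880296231
top cap [0.2838 0.2869]
weight top 71 ((0.46415945887565613, -0.33069610595703125), (0.03813090920448303, 0.03113764151930809), 51.510826110839844) 0.03349984839001752
```

View pics/s14k.png

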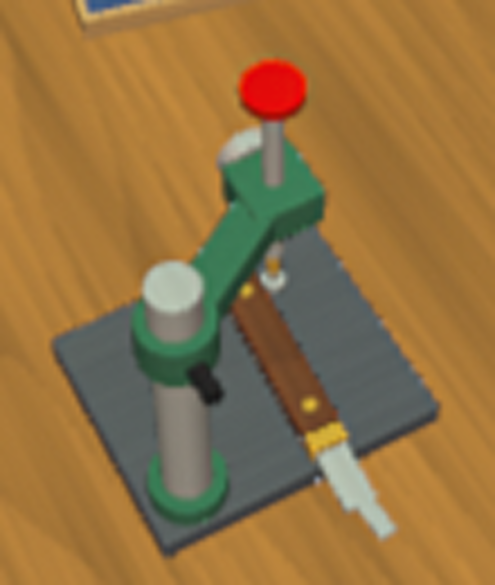

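View pics/scene14.png

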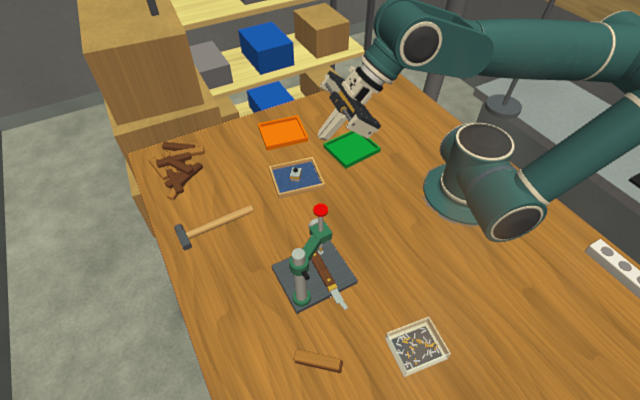

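The cap is back at 0.285. The weight is flat in the tray with its top at 0.034, and the knife and its pins are at the same pixels as at the start. Handing in.

```bash
python3 -c "
from station import ctrl
print(ctrl.job_done())"
```

```text
the job is handed in; nothing more can be done
None
```

The job is done and handed in at about 32.6 s, well under the 72 s limit.

**What I did**
- **Reaching in:** Moves only command shifts and turns, and a vertical hand doesn't fit under the gauge head. I tilted the wrist about 40° by over-reaching into free space, then reached in from the robot's side.
- **Weight:** I gripped it by its ends, lifted it 8 mm, drew it out and lowered it into the middle of the tray until floor contact was felt. Contact came at the expected height.
- **Gauge:** I pressed the red cap with the closed fingertips. Baseline force was about 4.3 N. I felt contact with the bare handle at about 60 mm of travel. I then pressed until the foot gave about 4 mm, at 9 N, held it for over a second and released it smoothly.

**Last checks**
- **Gauge:** The cap is back at 0.284–0.286 m, fully up.
- **Weight:** It stands upright, with its top face at 0.034 m and its centre within 2 mm of the tray's centre.
- **Knife:** It sits at the same pixels in the scene view as at the start.
- **Bystanders:** The hammer, rivet box and scales look untouched, and the arm is clear of everything.

**Disagreement found:** The real fingertips end about 33 mm short of the reported TCP. Both cameras and a gentle closing test beside the weight confirmed it, and I allowed for it in every later move.

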